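# Lay out a lidded jar for its record photograph

## Robot

A 6-joint arm with a two-finger parallel gripper is mounted at the origin on the work surface. World frame = base frame: x ahead of the robot, y to its left, z up, the work surface at z = 0. Lengths are in m, angles in rad, forces in N, time in s.
With the tool pointing down it reaches from about 0.275 to 0.825 m from the base axis. Payload 4.9 kg.
Tool frame: the origin (TCP) lies at the very end of the fingers, on their centre line; the grasp point (between the pads) lies 19 mm behind it; x points along the fingers, z is the direction in which the jaws open and shut, and the axes are right-handed (so a half turn about x gives the same grasp; the last joint's range is limited). The gripper opens to 85 mm and grips with 20 to 120 N. Pads are 22 mm wide; open, the fingers measure 114 mm over their backs; the gripper's body (76 mm by 85 mm) begins 54 mm behind the grasp point. The pads swing forward as they close: fully open they stand 13 mm farther back than shut.
Start: joints at [1.163, 0.326, -0.193, 1.052, 0, 1.437], TCP at [0.149, 0.53, 0.231] pointing down, gripper open.
Joint ranges: [-2.65, 2.65], [-0.97, 1.79], [-1.3, 1.35], [-1.93, 2.1], [-1.47, 1.37], [-3.14, 3.14]. Speed limits (rad/s): [2.57, 2.57, 3.14, 3.14, 3.14, 3.14].

## Interface

Orientations are given as a rotation vector (axis times angle).
In Python, from rig import sensors, eyes, job_done gives the robot as it stands.
- The arm moves only by the tool play_rows, never from a script. Its argument "deltas" is a list of rows, each an object of numbers: "grip": the opening, from 0 (shut) to 1 (fully open); "tx", "ty", "tz": the shift along the world's x, y, z in cm; "rx", "ry", "rz": the turn, a rotation vector about the world's x, y, z in rad. In form: [{"grip": .., "tx": .., "ty": .., "tz": .., "rx": .., "ry": .., "rz": ..}, ...]. A call has 1 to 10 rows; each row is the pose to reach, as a shift and turn from the pose commanded when the call began; what a row does not reach only later rows make up. A row lasts 1/12 s, in which the tool goes at most 41.7 mm and 7.16 degrees, less where a joint would pass 70% of its speed; a pose out of reach is approached as far as the arm can. A call with a gripper value outside its range is refused whole. The fingers move at their own pace and stop on an object; "squeeze" is the grip in N (left out, the last holds). Time passes only in rows, so rows that repeat a pose let the fingers close. It gives the time, the measured TCP pose, the force and the opening at its end, in the units of the state.
- sensors.get_state(): the state, without advancing time (a new reading comes with each control period).
- eyes.snapshot(name): name is "scene" or "top"; returns a dict with "img" (480x640x3 uint8, red, green, blue), "z_map" (480x640 float32, m along the optical axis (not along the pixel's ray), 0 where there is no reading), "mtx" (3x3 intrinsics, pixels), "R" (3x3) and "t" (3): a world point X has camera coordinates R X + t. Camera axes: x right, y down, z forward; pixel columns grow to the right and rows downward; lengths in m; the calibration is good to about 2 mm. A picture is of the moment at which its call begins.
- job_done(): hands the job in, once; it reports no verdict.
The state is a dict: "time": time; "qpos": joint angles; "qd": joint speeds; "joint_efforts": joint torques, N m; "eef_pos": TCP position; "tcp_rot": TCP orientation; "ft_force": force on the tool from outside, world axes, zero at the start; "wrist_torque": the same for the moment, N m; "width": finger opening in m.
Only numpy, scipy, OpenCV 4.12 (cv2) and the standard library are available. Lean on these libraries where they do the work, as an engineer would, in place of code of your own. Each camera call takes 0.05 s, during which the arm holds its last target. There are 200 camera calls.

## Task

Lay out the small jar for its record photograph on the grey photo board (front, left and right as seen from the robot): stand the white riser block centred on the board's printed cross and square to the board, with the jar upright in the middle of the block. Leaving about 3 cm clear between the block and each of them, put the jar's lid on the board to the left of the block, knob up and level with the block's middle; the grey-step target flat to the right of the block, its long side running front to back and its middle level with the block's; and the long scale bar flat in front of the block, centred on it and parallel to the board's front edge. Set the pottery down gently, do not tip or drop it, and leave the short scale bar, the bowl and the loupe where they are.

Things in the scene. Friction and masses are not known exactly. Their poses are not given: they have to be found in the camera images.
- board: Flat grey photo board fixed to the table, 210 (x, front to back) x 280 (y, across) x 6 mm thick, with a thin black cross (arms 50 mm) printed at its centre, parallel to its edges. Origin: centre of its underside, on the table top; its top face is 6 mm higher. x points to its back, away from the robot (turned by at most 0.25 rad), so its front edge is the long edge nearest the robot; y points to its left as seen from the robot. It may lie to the robot's left or right.
- mat: Black padded mat, 240 x 240 x 8 mm, fixed to the table, on the other side from the board. The riser, jar, lid and target start on its top face, in a 2 by 2 pattern, about 124 mm apart. Origin: centre of its underside.
- riser: White riser block, 60 x 60 x 28 mm (z), about 120 g. Origin: centre of its underside; x and y are normal to its side faces. Looks the same every quarter turn.
- jar: Small white glazed ceramic jar, open at the top, 66 mm high, about 160 g: foot 40 mm in diameter, straight wall 52 mm in diameter from 5 to 48 mm height, neck 41 mm at 57 mm, rim 45 mm; thin blue lines round the wall. Origin: centre of the underside of its foot; z up along its axis. Stands upright.
- lid: The jar's white ceramic lid, 50 g, 32 mm high, standing knob up: flange 33 mm in diameter from 0 to 5 mm height, disc 46 mm in diameter from 5 to 10 mm, neck 15 mm to 15 mm, then a round knob 20 mm in diameter from 15 to 32 mm (its top edge rounded). Origin: centre of the underside of the flange; z up along its axis.
- target: Grey-step reference target: flat aluminium plate 80 (x) x 45 (y) x 8 mm (z) with six grey patches from black to white, 50 g, lying flat. Origin: centre of its underside; x along its long side.
- long_scale: Long photo scale bar: white bar with black chequers, 100 (x) x 20 (y) x 8 mm (z), 35 g, lying flat on the table in front of the board or of the mat. Origin: centre of its underside; x along its length.
- short_scale: Short photo scale bar, not wanted: same look, 50 (x) x 16 (y) x 8 mm, lying on the table on the other side from the long one. Leave alone. Origin: centre of its underside.
- bowl: Terracotta bowl, 64 mm in rim diameter, 30 mm high, on the table just ahead of the robot. Leave alone. Origin: centre of its underside.
- loupe: Black stand loupe (magnifier) with a glass top, 34 mm in diameter, 32 mm high, standing on the table between the far ends of the board and the mat. Leave alone. Origin: centre of its underside.

How it is judged:
By the outcome, as a careful person would: the job done as asked, in the order asked, and still so for the second after the job is handed in, with the robot touching nothing.
It also fails if it takes over 106 s, if anything falls off the work surface, if the arm or the gripper's body presses on something with over 40 N, if the wrist force passes 120 N, or if a joint passes its speed limit or range.

## Working session

There is one attempt and no reset: what is moved stays moved. The work goes in short steps, Python scripts to look and compute and a tool call to move; the robot and the scene stay as the last step left them, time stands still between calls to the robot, and variables do not carry over. Pictures are saved under pics/ and viewed, about 12 in all and at most 16, crops included, and the job is handed in when it is done.

Besides the shell and the picture viewer there is one more tool, called after "Request:" in YAML: its name, and indented under it one key for each argument. play_rows: Moves the arm, as the interface text tells. Its arguments: {"type":"object","properties":{"deltas":{"type":"array"},"squeeze":{"type":"number"}},"required":["deltas"]}

```bash
mkdir -p pics && python3 - <<'E'
from rig import sensors, eyes
import cv2, numpy as np
s=sensors.get_state(); print(s)
for n in("top","scene"):
    d=eyes.snapshot(n); np.savez(f"{n}0.npz",**d)
    cv2.imwrite(f"pics/{n}0.png",d["img"][:,:,::-1]); print(n,d["mtx"],d["R"],d["t"], -d["R"].T@d["t"])
E
```

```text
{'time': 0.0, 'qpos': array([ 1.16281718e+00,  3.26904163e-01, -1.93569831e-01,  1.05200396e+00,
       -1.43421181e-05,  1.43660395e+00]), 'qd': array([ 0.00012407,  0.00305633,  0.00016643, -0.00031649,  0.00098492,
        0.00145191]), 'joint_efforts': array([-3.48530421e-04, -4.43398190e+01,  2.62442851e+01,  1.54688966e-02,
       -2.16409690e-04, -5.51486579e-06]), 'eef_pos': array([0.14846818, 0.52898678, 0.2305288 ]), 'tcp_rot': array([-1.00609652,  1.32786119,  1.0046987 ]), 'ft_force': array([ 0.62250269, -0.019526  ,  0.15873544]), 'wrist_torque': array([ 0.03762685, -0.04361014,  0.02317643]), 'width': 0.08541887033136175}
top [[586.70685185   0.         314.04517641]
 [  0.         586.70685185 247.88634548]
 [  0.           0.           1.        ]] [[ 0.01134614 -0.99955974 -0.02741499]
 [-0.9834196  -0.00619208 -0.18123892]
 [ 0.18098937  0.0290168  -0.9830569 ]] [0.00651063 0.53044044 0.83627984] [ 0.37021389 -0.01447387  0.91842561]
scene [[458.85687199   0.         324.61592525]
 [  0.         458.85687199 243.20347686]
 [  0.           0.           1.        ]] [[-0.46182779  0.8869337  -0.00798135]
 [ 0.73333678  0.37675697 -0.56592521]
 [-0.49893111 -0.26721301 -0.82441795]] [ 0.26389973 -0.36879997  1.09805299] [0.94018361 0.19830044 0.69864766]
```

View pics/top0.png

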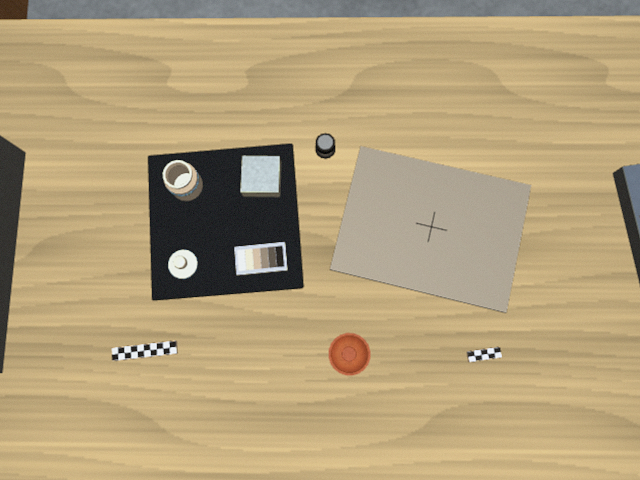

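View pics/scene0.png

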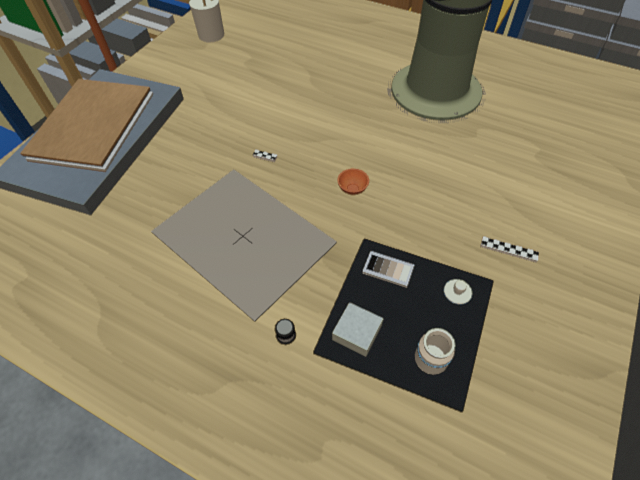

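The top view shows the mat on the left (robot's left): jar at (182,178), riser at (261,175), lid at (182,264) and target at (261,259). The long scale is at (145,351). The board is on the right with its cross at (431,227). The short scale is at (485,354), the bowl at (349,354) and the loupe at (325,145). The scene view shows the same layout.

```bash
cat > h.py <<'E'
import numpy as np, cv2
from rig import sensors, eyes
def snap(n,tag=None):
    d=eyes.snapshot(n)
    if tag: cv2.imwrite(f"pics/{tag}.png",d["img"][:,:,::-1])
    return d
def ray(d,uv,z):
    uv=np.atleast_2d(uv).astype(float)
    c=np.linalg.inv(d["mtx"])@np.c_[uv,np.ones(len(uv))].T
    w=d["R"].T@c; o=-d["R"].T@d["t"]
    return (o[:,None]+w*((z-o[2])/w[2])).T
def proj(d,X):
    c=d["R"]@np.atleast_2d(X).T+d["t"][:,None]; p=d["mtx"]@c; return (p[:2]/p[2]).T
def cloud(d):
    v,u=np.mgrid[0:480,0:640]; z=d["z_map"]
    c=np.stack([(u-d["mtx"][0,2])*z/d["mtx"][0,0],(v-d["mtx"][1,2])*z/d["mtx"][1,1],z],-1)
    W=(c-d["t"])@d["R"]; W[z==0]=np.nan; return W
def rect(xy):
    """minAreaRect -> centre, long, short, angle of long side (rad, -pi/2..pi/2)"""
    (c,(a,b),t)=cv2.minAreaRect((np.asarray(xy)[:,:2]*1000).astype(np.float32))
    if a<b: a,b,t=b,a,t+90
    t=(t+90)%180-90
    return np.round([c[0]/1000,c[1]/1000],4),round(a,1),round(b,1),round(np.radians(t),4)
def blob(mask,d,seed):
    """component contour nearest seed pixel"""
    n,l,s,c=cv2.connectedComponentsWithStats(mask.astype(np.uint8))
    k=min((i for i in range(1,n) if s[i,4]>60),key=lambda i:np.hypot(*(c[i]-seed)))
    m=(l==k).astype(np.uint8); ct=max(cv2.findContours(m,0,cv2.CHAIN_APPROX_NONE)[0],key=cv2.contourArea)
    return m,ct[:,0,:],s[k]
E
python3 - <<'E'
from h import *
from scipy.optimize import least_squares
for n in("top","scene"):
    d=dict(np.load(f"{n}0.npz")); W=cloud(d); hsv=cv2.cvtColor(d["img"],cv2.COLOR_RGB2HSV); H,S,V=[hsv[...,i].astype(int) for i in range(3)]
    print(n)
    def near(x,y,r): return np.hypot(W[...,0]-x,W[...,1]-y)<r
    z=W[...,2]
    S0={"riser":((261,175),(358,330)),"jar":((182,178),(435,350)),"lid":((182,264),(459,290)),"target":((261,259),(388,269)),"long":((145,351),(510,250)),"board":((431,240),(245,250)),"mat":((222,220),(405,320)),"cross":((431,227),(243,237)),"short":((485,354),(265,155)),"bowl":((349,354),(353,181)),"loupe":((325,145),(285,330))}
    i=0 if n=="top" else 1
    for k,v in S0.items():
        p=ray(d,v[i],0.01)[0]; m=near(p[0],p[1],0.07)
        if k in("riser","jar","lid","loupe","bowl"):
            q=W[m&(z>0.016)]; hi=np.nanpercentile(q[:,2],[50,90,99]); 
            top=q[q[:,2]>hi[2]-0.006]
            print(k,"z",hi.round(4),"top rect",rect(top),len(top),"mean",top.mean(0).round(4))
        else:
            zz=np.nanmedian(z[v[i][1]-3:v[i][1]+4,v[i][0]-3:v[i][0]+4]); print(k,"z",zz.round(4),"rough",p.round(3))
    # mat: dark
    if True:
        m,c,s=blob(V<60,d,S0["mat"][i]); print("mat",rect(ray(d,c,0.008)))
        bs=S0["board"][i]; col=d["img"][bs[1],bs[0]].astype(int); print(col,hsv[bs[1],bs[0]],"wood",hsv[410,300])
        m,c,s=blob(S<60,d,bs); print("board",s,rect(ray(d,c,0.006)))
E
```

```text
top
riser z [0.0357 0.0378 0.0393] top rect (array([0.6515, 0.0975]), 61.4, 59.8, np.float64(-0.001)) 1329 mean [0.6508 0.0974 0.0361]
jar z [0.0565 0.0739 0.0762] top rect (array([0.6387, 0.2188]), 43.4, 43.0, np.float64(0.0515)) 242 mean [0.6396 0.2194 0.0735]
lid z [0.0187 0.0395 0.0421] top rect (array([0.51 , 0.217]), 18.7, 18.0, np.float64(0.5289)) 123 mean [0.5098 0.2165 0.0395]
target z 0.016 rough [0.519 0.096 0.01 ]
long z 0.0081 rough [0.375 0.271 0.01 ]
board z 0.0064 rough [ 0.551 -0.171  0.01 ]
mat z 0.0082 rough [0.582 0.16  0.01 ]
cross z 0.0065 rough [ 0.572 -0.172  0.01 ]
short z 0.0089 rough [ 0.376 -0.248  0.01 ]
bowl z [0.027  0.0313 0.0335] top rect (array([ 0.3745, -0.0429]), 61.1, 60.2, np.float64(-1.5619)) 363 mean [ 0.374  -0.0431  0.03  ]
loupe z [0.0321 0.0342 0.0356] top rect (array([ 0.7055, -0.0044]), 30.8, 30.4, np.float64(0.5308)) 284 mean [ 0.7047 -0.0042  0.0325]
mat (array([0.5823, 0.158 ]), 237.2, 237.1, np.float64(-1.4803))
[176 169 151] [ 22  36 176] wood [ 20  89 190]
board [  330   146   201   167 22962] (array([ 0.5737, -0.1724]), 279.9, 210.
[... 455 characters left out ...]
]
long z 0.0073 rough [0.384 0.278 0.01 ]
board z 0.0048 rough [ 0.602 -0.146  0.01 ]
mat z 0.007 rough [0.598 0.162 0.01 ]
cross z 0.0051 rough [ 0.58  -0.165  0.01 ]
short z 0.0063 rough [ 0.381 -0.24   0.01 ]
bowl z [0.0254 0.029  0.0304] top rect (array([ 0.376 , -0.0391]), 62.4, 61.9, np.float64(0.1293)) 217 mean [ 0.3739 -0.04    0.0275]
loupe z [0.0311 0.0328 0.034 ] top rect (array([ 0.7072, -0.0012]), 30.7, 29.9, np.float64(1.1708)) 296 mean [ 7.079e-01 -3.000e-04  3.140e-02]
mat (array([0.5871, 0.1612]), 237.5, 237.0, np.float64(0.0889))
[139 135 123] [ 23  29 139] wood [ 22  85 162]
board [  151   170   185   151 14102] (array([ 0.5765, -0.1682]), 280.7, 210.0, np.float64(1.3338))
```

```bash
python3 - <<'E'
from h import *
from scipy.spatial.transform import Rotation as Ro
print(Ro.from_rotvec(sensors.get_state()["tcp_rot"]).as_matrix().round(3))
for n,i in(("top",0),("scene",1)):
    d=dict(np.load(f"{n}0.npz")); hsv=cv2.cvtColor(d["img"],cv2.COLOR_RGB2HSV); S,V=hsv[...,1].astype(int),hsv[...,2].astype(int)
    print(n)
    m,c,s=blob(V>75,d,((261,259),(388,269))[i]); print("target",s,rect(ray(d,c,0.016)))
    for k,sd in(("long",((145,351),(510,250))[i]),("short",((485,354),(265,155))[i])):
        m=((S<45)|(V<70)).astype(np.uint8); m=cv2.morphologyEx(m,cv2.MORPH_CLOSE,np.ones((3,3)))
        m,c,s=blob(m,d,sd); print(k,s,rect(ray(d,c,0.008)))
    W=cloud(d); p=ray(d,((261,175),(358,330))[i],0.036)[0]
    m=(abs(W[...,2]-0.036)<0.005)&(np.hypot(W[...,0]-p[0],W[...,1]-p[1])<0.06)
    m,c,s=blob(cv2.medianBlur(m.astype(np.uint8),5),d,((261,175),(358,330))[i]); print("riser",s,rect(ray(d,c,0.036)))
    # cross: dark pixels on board
    cx,cy=((431,227),(243,237))[i]; g=d["img"].mean(2)[cy-22:cy+23,cx-22:cx+23]; k=np.argwhere(g<np.median(g)-25)
    q=ray(d,k[:,::-1]+[cx-22,cy-22],0.006); print("cross",len(k),rect(q),q.mean(0))
E
```

```text
[[-0.001 -0.963  0.27 ]
 [-0.001  0.27   0.963]
 [-1.     0.    -0.002]]
top
target [ 234  242   54   34 1413] (array([0.5197, 0.0961]), 81.4, 46.6, np.float64(-1.4628))
long [111 341  66  20 836] (array([0.3755, 0.2734]), 100.5, 20.4, np.float64(-1.446))
short [467 347  35  15 354] (array([ 0.3758, -0.2473]), 50.3, 16.3, np.float64(-1.413))
riser [ 241  155   39   38 1421] (array([0.6511, 0.0975]), 60.6, 60.0, np.float64(0.0035))
cross 116 (array([ 0.5741, -0.1727]), 36.0, 35.6, np.float64(-1.0488)) [ 0.5739393  -0.17254768  0.006     ]
scene
target [ 362  251   53   37 1004] (array([0.5237, 0.0991]), 81.4, 50.5, np.float64(-1.4622))
long [481 236  58  25 564] (array([0.3793, 0.2759]), 99.2, 23.6, np.float64(-1.4465))
short [253 149  24  12 143] (array([ 0.3797, -0.2435]), 50.4, 19.7, np.float64(-1.4278))
riser [ 333  304   50   47 1391] (array([0.6546, 0.101 ]), 61.0, 59.9, np.float64(-0.0079))
cross 63 (array([ 0.5759, -0.1691]), 34.6, 33.7, np.float64(0.5342)) [ 0.57597083 -0.16903976  0.006     ]
```

Request:
play_rows:
  deltas:
    - {"grip": 1,"tx": 25.2,"ty": -21.6,"tz": -5,"rz": 0.137}
    - {"grip": 1,"tx": 25.2,"ty": -21.6,"tz": -5,"rz": 0.137}
    - {"grip": 1,"tx": 25.2,"ty": -21.6,"tz": -5,"rz": 0.137}
    - {"grip": 1,"tx": 25.2,"ty": -21.6,"tz": -5,"rz": 0.137}
    - {"grip": 1,"tx": 25.2,"ty": -21.6,"tz": -5,"rz": 0.137}
    - {"grip": 1,"tx": 25.2,"ty": -21.6,"tz": -5,"rz": 0.137}
    - {"grip": 1,"tx": 25.2,"ty": -21.6,"tz": -5,"rz": 0.137}
    - {"grip": 1,"tx": 25.2,"ty": -21.6,"tz": -5,"rz": 0.137}
    - {"grip": 1,"tx": 25.2,"ty": -21.6,"tz": -5,"rz": 0.137}
    - {"grip": 1,"tx": 25.2,"ty": -21.6,"tz": -5,"rz": 0.137}

```text
$.deltas[0]: bad value
```

Request:
play_rows:
  deltas:
    - {"grip": 1,"tx": 25.2,"ty": -21.5,"tz": -6,"rz": 0.137}
    - {"grip": 1,"tx": 25.2,"ty": -21.5,"tz": -6,"rz": 0.137}
    - {"grip": 1,"tx": 25.2,"ty": -21.5,"tz": -6,"rz": 0.137}
    - {"grip": 1,"tx": 25.2,"ty": -21.5,"tz": -6,"rz": 0.137}
    - {"grip": 1,"tx": 25.2,"ty": -21.5,"tz": -6,"rz": 0.137}
    - {"grip": 1,"tx": 25.2,"ty": -21.5,"tz": -6,"rz": 0.137}
    - {"grip": 1,"tx": 25.2,"ty": -21.5,"tz": -6,"rz": 0.137}
    - {"grip": 1,"tx": 25.2,"ty": -21.5,"tz": -6,"rz": 0.137}
    - {"grip": 1,"tx": 25.2,"ty": -21.5,"tz": -6,"rz": 0.137}
    - {"grip": 1,"tx": 25.2,"ty": -21.5,"tz": -6,"rz": 0.137}

```text
$.deltas[0]: bad value
```

```bash
python3 - <<'E'
from h import *
s=sensors.get_state(); print({k:np.round(s[k],4) for k in("time","qpos","eef_pos","tcp_rot","ft_force","width")})
d=snap("scene","s1"); print(proj(d,s["eef_pos"]))
d2=snap("top"); print(proj(d2,s["eef_pos"]))
cv2.imwrite("pics/m1.png",np.hstack([cv2.resize(d["img"][150:400,250:500],(500,500)),cv2.resize(d2["img"][80:230,180:330],(300,300)).repeat(1,0) if 0 else cv2.copyMakeBorder(cv2.resize(d2["img"][80:230,180:330],(300,300)),0,200,0,0,0)])[:,:,::-1])
E
```

```text
{'time': np.float64(0.1), 'qpos': array([ 1.1628,  0.3269, -0.1935,  1.052 , -0.    ,  1.4366]), 'eef_pos': array([0.1485, 0.529 , 0.2306]), 'tcp_rot': array([-1.006 ,  1.3277,  1.0047]), 'ft_force': array([-0.253 , -0.0643, -0.2247]), 'width': np.float64(0.0854)}
[[763.72584094 116.59336684]]
[[-160.23991014  553.33293287]]
```

View pics/m1.png

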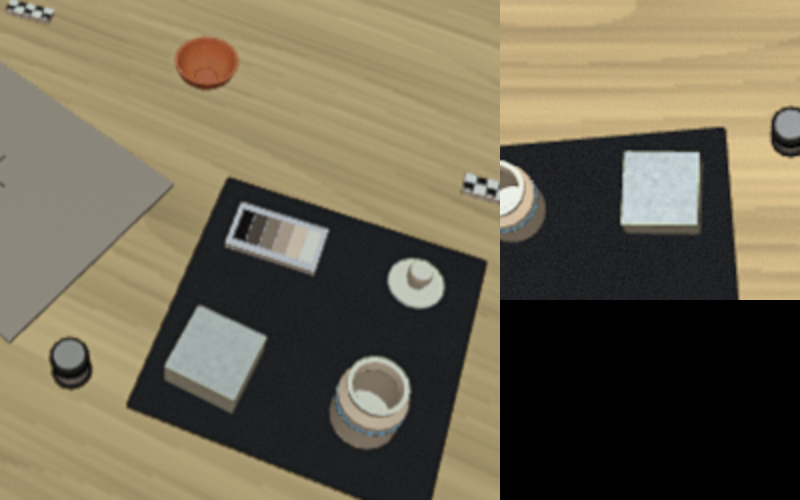

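Both moves were refused, so the picture just shows the untouched scene (arm not in view). I'll retry with all the keys present.

Request:
play_rows:
  deltas:
    - {"grip": 1,"tx": 3,"ty": -2.5,"tz": 0,"rx": 0,"ry": 0,"rz": 0}

```text
time: 0.28
eef_pos: [0.1756, 0.5072, 0.231]
tcp_rot: [-1.008, 1.324, 1.013]
ft_force: [1.6, -0.2, -0.1]
width: 0.0853
```

Request:
play_rows:
  deltas:
    - {"grip": 1,"tx": 23.7,"ty": -20.3,"tz": -5,"rx": 0,"ry": 0,"rz": 0.137}
    - {"grip": 1,"tx": 23.7,"ty": -20.3,"tz": -5,"rx": 0,"ry": 0,"rz": 0.137}
    - {"grip": 1,"tx": 23.7,"ty": -20.3,"tz": -5,"rx": 0,"ry": 0,"rz": 0.137}
    - {"grip": 1,"tx": 23.7,"ty": -20.3,"tz": -5,"rx": 0,"ry": 0,"rz": 0.137}
    - {"grip": 1,"tx": 23.7,"ty": -20.3,"tz": -5,"rx": 0,"ry": 0,"rz": 0.137}
    - {"grip": 1,"tx": 23.7,"ty": -20.3,"tz": -5,"rx": 0,"ry": 0,"rz": 0.137}
    - {"grip": 1,"tx": 23.7,"ty": -20.3,"tz": -5,"rx": 0,"ry": 0,"rz": 0.137}
    - {"grip": 1,"tx": 23.7,"ty": -20.3,"tz": -5,"rx": 0,"ry": 0,"rz": 0.137}
    - {"grip": 1,"tx": 23.7,"ty": -20.3,"tz": -5,"rx": 0,"ry": 0,"rz": 0.137}

```text
time: 1.03
eef_pos: [0.4192, 0.2981, 0.1803]
tcp_rot: [-1.105, 1.274, 1.101]
ft_force: [0.7, 0.6, 0.3]
width: 0.0854
```

Request:
play_rows:
  deltas:
    - {"grip": 1,"tx": 23.7,"ty": -20.3,"tz": -6,"rx": 0,"ry": 0,"rz": 0.137}
    - {"grip": 1,"tx": 23.7,"ty": -20.3,"tz": -6,"rx": 0,"ry": 0,"rz": 0.137}
    - {"grip": 1,"tx": 23.7,"ty": -20.3,"tz": -6,"rx": 0,"ry": 0,"rz": 0.137}
    - {"grip": 1,"tx": 23.7,"ty": -20.3,"tz": -6,"rx": 0,"ry": 0,"rz": 0.137}
    - {"grip": 1,"tx": 23.7,"ty": -20.3,"tz": -6,"rx": 0,"ry": 0,"rz": 0.137}
    - {"grip": 1,"tx": 23.7,"ty": -20.3,"tz": -6,"rx": 0,"ry": 0,"rz": 0.137}
    - {"grip": 1,"tx": 23.7,"ty": -20.3,"tz": -6,"rx": 0,"ry": 0,"rz": 0.137}
    - {"grip": 1,"tx": 23.7,"ty": -20.3,"tz": -6,"rx": 0,"ry": 0,"rz": 0.137}
    - {"grip": 1,"tx": 23.7,"ty": -20.3,"tz": -6,"rx": 0,"ry": 0,"rz": 0.137}
    - {"grip": 1,"tx": 23.7,"ty": -20.3,"tz": -6,"rx": 0,"ry": 0,"rz": 0.137}

```text
time: 1.87
eef_pos: [0.6528, 0.0978, 0.1201]
tcp_rot: [-1.207, 1.211, 1.209]
ft_force: [-1.0, 0.4, 0.6]
width: 0.0854
```

```bash
cat > st.py <<'E'
from h import *
from scipy.spatial.transform import Rotation as Ro
s=sensors.get_state(); M=Ro.from_rotvec(s["tcp_rot"]).as_matrix()
print({k:np.round(s[k],4).tolist() for k in("time","qpos","eef_pos","ft_force","width")},"jaw",round(float(np.arctan2(M[1,2],M[0,2])),4),"down",M[:,0].round(3))
E
python3 st.py; python3 - <<'E'
from h import *
s=sensors.get_state()
d=snap("scene"); print(proj(d,s["eef_pos"]))
d2=snap("top"); print(proj(d2,s["eef_pos"]))
cv2.imwrite("pics/m2.png",np.hstack([cv2.resize(d["img"][200:400,250:450],(400,400)),cv2.resize(d2["img"][80:280,150:350],(400,400))])[:,:,::-1])
E
```

```text
{'time': 1.8667, 'qpos': [0.0367, 0.6126, -0.0269, 0.933, 0.0005, 0.0385], 'eef_pos': [0.6528, 0.0978, 0.1201], 'ft_force': [-0.9915, 0.3614, 0.5658], 'width': 0.0854} jaw 1.569 down [-0.002  0.    -1.   ]
[[358.77641048 299.04713674]]
[[253.14900811 154.2763211 ]]
```

View pics/m2.png

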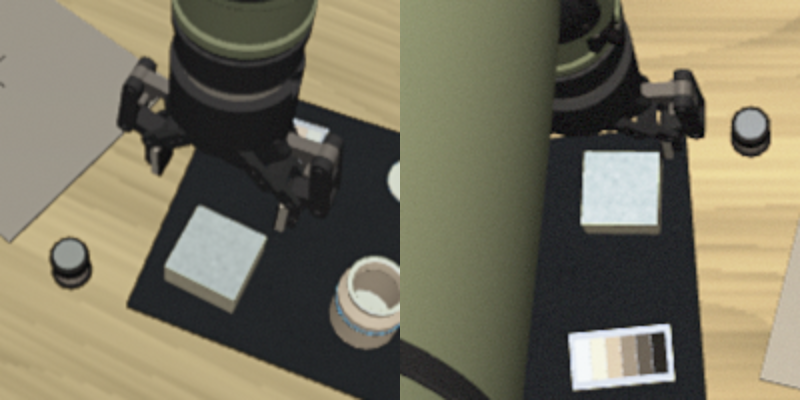

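Each TCP projection falls midway between the fingertips, in both views, so the arm agrees with the cameras. Now I'll grasp the riser.

Request:
play_rows:
  deltas:
    - {"grip": 1,"tx": 0,"ty": 0,"tz": -4,"rx": 0,"ry": 0,"rz": 0}
    - {"grip": 1,"tx": 0,"ty": 0,"tz": -8,"rx": 0,"ry": 0,"rz": 0}
    - {"grip": 1,"tx": 0,"ty": 0,"tz": -10,"rx": 0,"ry": 0,"rz": 0}
    - {"grip": 1,"tx": 0,"ty": 0,"tz": -11.2,"rx": 0,"ry": 0,"rz": 0}
    - {"grip": 1,"tx": 0,"ty": 0,"tz": -11.2,"rx": 0,"ry": 0,"rz": 0}
  squeeze: 30

```text
time: 2.38
eef_pos: [0.6497, 0.0999, 0.0069]
tcp_rot: [-1.208, 1.212, 1.215]
ft_force: [-0.9, 0.7, 0.1]
width: 0.0858
```

Request:
play_rows:
  deltas:
    - {"grip": 0.5,"tx": 0,"ty": 0,"tz": 0,"rx": 0,"ry": 0,"rz": 0}
    - {"grip": 0.5,"tx": 0,"ty": 0,"tz": 0,"rx": 0,"ry": 0,"rz": 0}
    - {"grip": 0.5,"tx": 0,"ty": 0,"tz": 0,"rx": 0,"ry": 0,"rz": 0}
    - {"grip": 0.5,"tx": 0,"ty": 0,"tz": 0,"rx": 0,"ry": 0,"rz": 0}
    - {"grip": 0.5,"tx": 0,"ty": 0,"tz": 0,"rx": 0,"ry": 0,"rz": 0}
    - {"grip": 0.5,"tx": 0,"ty": 0,"tz": 0,"rx": 0,"ry": 0,"rz": 0}
  squeeze: 30

```text
time: 2.88
eef_pos: [0.6546, 0.0989, 0.0118]
tcp_rot: [-1.211, 1.205, 1.207]
ft_force: [-1.3, 0.2, 6.8]
width: 0.0598
```

```bash
python3 st.py
```

```text
{'time': 2.8833, 'qpos': [0.0383, 0.7264, -0.1253, 0.7148, 0.0005, 0.0378], 'eef_pos': [0.6546, 0.0989, 0.0118], 'ft_force': [-1.2511, 0.1985, 6.817], 'width': 0.0598} jaw 1.5713 down [ 0.004  0.001 -1.   ]
```

Request:
play_rows:
  deltas:
    - {"grip": 0.5,"tx": 0,"ty": 0,"tz": 0.5,"rx": 0,"ry": 0,"rz": 0}
    - {"grip": 0.5,"tx": 0,"ty": 0,"tz": 2,"rx": 0,"ry": 0,"rz": 0}
    - {"grip": 0.5,"tx": 0,"ty": 0,"tz": 5,"rx": 0,"ry": 0,"rz": 0}
    - {"grip": 0.5,"tx": 0,"ty": 0,"tz": 8,"rx": 0,"ry": 0,"rz": 0}
    - {"grip": 0.5,"tx": 0,"ty": 0,"tz": 8,"rx": 0,"ry": 0,"rz": 0}
  squeeze: 40

```text
time: 3.3
eef_pos: [0.6568, 0.0987, 0.0962]
tcp_rot: [-1.214, 1.202, 1.202]
ft_force: [1.4, -0.3, -0.9]
width: 0.0592
```

Request:
play_rows:
  deltas:
    - {"grip": 0.5,"tx": -1,"ty": -3.5,"tz": 0,"rx": 0,"ry": 0,"rz": -0.03}
    - {"grip": 0.5,"tx": -2,"ty": -7,"tz": 0,"rx": 0,"ry": 0,"rz": -0.06}
    - {"grip": 0.5,"tx": -3,"ty": -10.5,"tz": 0,"rx": 0,"ry": 0,"rz": -0.09}
    - {"grip": 0.5,"tx": -4,"ty": -14,"tz": 0,"rx": 0,"ry": 0,"rz": -0.12}
    - {"grip": 0.5,"tx": -5,"ty": -17.5,"tz": 0,"rx": 0,"ry": 0,"rz": -0.15}
    - {"grip": 0.5,"tx": -6,"ty": -21,"tz": 0,"rx": 0,"ry": 0,"rz": -0.18}
    - {"grip": 0.5,"tx": -7,"ty": -24,"tz": 0,"rx": 0,"ry": 0,"rz": -0.21}
    - {"grip": 0.5,"tx": -7.6,"ty": -26,"tz": 0,"rx": 0,"ry": 0,"rz": -0.2365}
    - {"grip": 0.5,"tx": -7.8,"ty": -26.96,"tz": 0,"rx": 0,"ry": 0,"rz": -0.2365}
    - {"grip": 0.5,"tx": -7.8,"ty": -26.96,"tz": 0,"rx": 0,"ry": 0,"rz": -0.2365}

```text
time: 4.13
eef_pos: [0.5744, -0.1732, 0.0895]
tcp_rot: [-1.032, 1.313, 1.031]
ft_force: [-0.3, 0.3, -1.7]
width: 0.0592
```

```bash
python3 st.py;  python3 - <<'E'
from h import *
d=snap("scene"); d2=snap("top")
cv2.imwrite("pics/m3.png",np.hstack([cv2.resize(d["img"][130:330,150:350],(400,400)),cv2.resize(d2["img"][110:310,330:530],(400,400))])[:,:,::-1])
E
```

```text
{'time': 4.1333, 'qpos': [-0.4158, 0.5404, -0.2457, 0.7841, -0.0003, -0.1766], 'eef_pos': [0.5744, -0.1732, 0.0895], 'ft_force': [-0.3148, 0.3199, -1.728], 'width': 0.0592} jaw 1.3317 down [ 0.    -0.001 -1.   ]
```

View pics/m3.png

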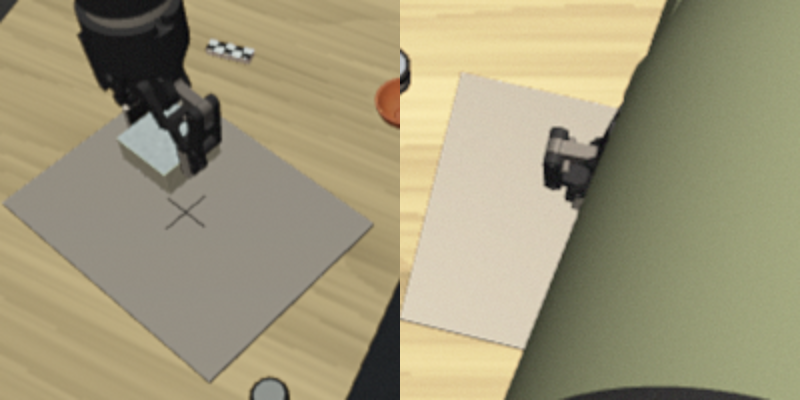

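Request:
play_rows:
  deltas:
    - {"grip": 0.5,"tx": 0,"ty": 0,"tz": -3,"rx": 0,"ry": 0,"rz": 0}
    - {"grip": 0.5,"tx": 0,"ty": 0,"tz": -5.5,"rx": 0,"ry": 0,"rz": 0}
    - {"grip": 0.5,"tx": 0,"ty": 0,"tz": -7,"rx": 0,"ry": 0,"rz": 0}
    - {"grip": 0.5,"tx": 0,"ty": 0,"tz": -7.5,"rx": 0,"ry": 0,"rz": 0}
    - {"grip": 0.5,"tx": 0,"ty": 0,"tz": -7.5,"rx": 0,"ry": 0,"rz": 0}
    - {"grip": 0.5,"tx": 0,"ty": 0,"tz": -7.5,"rx": 0,"ry": 0,"rz": 0}

```text
time: 4.73
eef_pos: [0.5754, -0.1701, 0.0147]
tcp_rot: [-1.035, 1.311, 1.035]
ft_force: [0.1, 0.1, -1.1]
width: 0.0594
```

Request:
play_rows:
  deltas:
    - {"grip": 0.5,"tx": 0,"ty": 0,"tz": -0.2,"rx": 0,"ry": 0,"rz": 0}
    - {"grip": 0.5,"tx": 0,"ty": 0,"tz": -0.3,"rx": 0,"ry": 0,"rz": 0}
    - {"grip": 0.5,"tx": 0,"ty": 0,"tz": -0.3,"rx": 0,"ry": 0,"rz": 0}

```text
time: 4.98
eef_pos: [0.5754, -0.1712, 0.0121]
tcp_rot: [-1.034, 1.311, 1.032]
ft_force: [-0.3, 0.5, -1.1]
width: 0.0592
```

```bash
python3 st.py
```

```text
{'time': 4.9833, 'qpos': [-0.4121, 0.6372, -0.3092, 0.6229, 0.0, -0.176], 'eef_pos': [0.5754, -0.1712, 0.0121], 'ft_force': [-0.2645, 0.5134, -1.0934], 'width': 0.0592} jaw 1.3347 down [ 0.001 -0.001 -1.   ]
```

Request:
play_rows:
  deltas:
    - {"grip": 0.5,"tx": 0,"ty": 0,"tz": -0.1,"rx": 0,"ry": 0,"rz": 0}
    - {"grip": 0.5,"tx": 0,"ty": 0,"tz": -0.2,"rx": 0,"ry": 0,"rz": 0}
    - {"grip": 0.5,"tx": 0,"ty": 0,"tz": -0.2,"rx": 0,"ry": 0,"rz": 0}

```text
time: 5.23
eef_pos: [0.5751, -0.1713, 0.0099]
tcp_rot: [-1.034, 1.311, 1.033]
ft_force: [-1.2, 0.4, 3.7]
width: 0.059
```

Request:
play_rows:
  deltas:
    - {"grip": 0.5,"tx": 0,"ty": 0,"tz": -0.1,"rx": 0,"ry": 0,"rz": 0}
    - {"grip": 0.5,"tx": 0,"ty": 0,"tz": -0.2,"rx": 0,"ry": 0,"rz": 0}
    - {"grip": 0.5,"tx": 0,"ty": 0,"tz": -0.2,"rx": 0,"ry": 0,"rz": 0}

```text
time: 5.48
eef_pos: [0.575, -0.1712, 0.0099]
tcp_rot: [-1.034, 1.311, 1.032]
ft_force: [-6.0, 2.9, 19.0]
width: 0.0595
```

```bash
python3 st.py
```

```text
{'time': 5.4833, 'qpos': [-0.4124, 0.6399, -0.3114, 0.6181, -0.0, -0.1761], 'eef_pos': [0.575, -0.1712, 0.0099], 'ft_force': [-6.0312, 2.8662, 19.0143], 'width': 0.0595} jaw 1.3345 down [ 0.001 -0.001 -1.   ]
```

Request:
play_rows:
  deltas:
    - {"grip": 0.5,"tx": 0,"ty": 0,"tz": 0.2,"rx": 0,"ry": 0,"rz": 0}
    - {"grip": 0.5,"tx": 0,"ty": 0,"tz": 0.25,"rx": 0,"ry": 0,"rz": 0}
    - {"grip": 0.76,"tx": 0,"ty": 0,"tz": 0.25,"rx": 0,"ry": 0,"rz": 0}
    - {"grip": 0.8,"tx": 0,"ty": 0,"tz": 0.25,"rx": 0,"ry": 0,"rz": 0}
    - {"grip": 0.9,"tx": 0,"ty": 0,"tz": 0.25,"rx": 0,"ry": 0,"rz": 0}
    - {"grip": 0.9,"tx": 0,"ty": 0,"tz": 0.5,"rx": 0,"ry": 0,"rz": 0}
    - {"grip": 0.9,"tx": 0,"ty": 0,"tz": 2.5,"rx": 0,"ry": 0,"rz": 0}
    - {"grip": 0.9,"tx": 0,"ty": 0,"tz": 6,"rx": 0,"ry": 0,"rz": 0}
    - {"grip": 0.9,"tx": 0,"ty": 0,"tz": 10,"rx": 0,"ry": 0,"rz": 0}
    - {"grip": 0.9,"tx": 0,"ty": 0,"tz": 12.3,"rx": 0,"ry": 0,"rz": 0}

```text
time: 6.32
eef_pos: [0.576, -0.1716, 0.1339]
tcp_rot: [-1.036, 1.31, 1.031]
ft_force: [0.9, -0.8, 0.0]
width: 0.0772
```

```bash
python3 st.py
```

```text
{'time': 6.3167, 'qpos': [-0.4123, 0.4939, -0.1967, 0.8767, 0.0, -0.1761], 'eef_pos': [0.576, -0.1716, 0.1339], 'ft_force': [0.8892, -0.7716, 0.0382], 'width': 0.0772} jaw 1.3346 down [ 0.003 -0.001 -1.   ]
```

Request:
play_rows:
  deltas:
    - {"grip": 1,"tx": 3.3,"ty": 19.5,"tz": 3,"rx": 0,"ry": 0,"rz": 0}
    - {"grip": 1,"tx": 3.3,"ty": 19.5,"tz": 3,"rx": 0,"ry": 0,"rz": 0}
    - {"grip": 1,"tx": 3.3,"ty": 19.5,"tz": 3,"rx": 0,"ry": 0,"rz": 0}
    - {"grip": 1,"tx": 3.3,"ty": 19.5,"tz": 3,"rx": 0,"ry": 0,"rz": 0}
    - {"grip": 1,"tx": 3.3,"ty": 19.5,"tz": 3,"rx": 0,"ry": 0,"rz": 0}
    - {"grip": 1,"tx": 3.3,"ty": 19.5,"tz": 3,"rx": 0,"ry": 0,"rz": 0}
    - {"grip": 1,"tx": 3.3,"ty": 19.5,"tz": 3,"rx": 0,"ry": 0,"rz": 0}

```text
time: 6.9
eef_pos: [0.608, 0.0258, 0.1606]
tcp_rot: [-1.037, 1.31, 1.036]
ft_force: [-0.4, -0.3, 0.1]
width: 0.0854
```

Request:
play_rows:
  deltas:
    - {"grip": 1,"tx": 3.2,"ty": 19.6,"tz": 0,"rx": 0,"ry": 0,"rz": 0}
    - {"grip": 1,"tx": 3.2,"ty": 19.6,"tz": 0,"rx": 0,"ry": 0,"rz": 0}
    - {"grip": 1,"tx": 3.2,"ty": 19.6,"tz": 0,"rx": 0,"ry": 0,"rz": 0}
    - {"grip": 1,"tx": 3.2,"ty": 19.6,"tz": 0,"rx": 0,"ry": 0,"rz": 0}
    - {"grip": 1,"tx": 3.2,"ty": 19.6,"tz": 0,"rx": 0,"ry": 0,"rz": 0}
    - {"grip": 1,"tx": 3.2,"ty": 19.6,"tz": 0,"rx": 0,"ry": 0,"rz": 0}
    - {"grip": 1,"tx": 3.2,"ty": 19.6,"tz": 0,"rx": 0,"ry": 0,"rz": 0}
    - {"grip": 1,"tx": 3.2,"ty": 19.6,"tz": 0,"rx": 0,"ry": 0,"rz": 0}

```text
time: 7.57
eef_pos: [0.6395, 0.2183, 0.1596]
tcp_rot: [-1.033, 1.314, 1.033]
ft_force: [-0.1, -0.6, 0.3]
width: 0.0855
```

```bash
python3 st.py;  cat > chk.py <<'E'
from h import *
C=np.array([0.575,-0.1706]); a=-0.2364; ex=np.array([np.cos(a),np.sin(a)]); ey=np.array([-ex[1],ex[0]])
def top_at(d,seed,z,r=0.06,tol=0.004):
    W=cloud(d); p=np.array(seed); m=(abs(W[...,2]-z)<tol)&(np.hypot(W[...,0]-p[0],W[...,1]-p[1])<r)
    uv=proj(d,[*seed,z])[0]
    m,c,s=blob(cv2.medianBlur(m.astype(np.uint8),5),d,uv); return rect(ray(d,c,z))
def board(d,seed):
    S=cv2.cvtColor(d["img"],cv2.COLOR_RGB2HSV)[...,1]
    m,c,s=blob(S<60,d,proj(d,[*seed,0.006])[0]); return rect(ray(d,c,0.006))
E
python3 - <<'E'
from chk import *
for n in("top","scene"):
    d=snap(n,n+"4"); old=dict(np.load(n+"0.npz")); S=board(old,C); r=top_at(d,C,0.034)
    e=r[0]-S[0]; b=S[3]-np.pi/2; x=np.array([np.cos(b),np.sin(b)]); print(n,r,S,"offset in board frame",e@x,e@[-x[1],x[0]])
E
```

```text
{'time': 7.5667, 'qpos': [0.2202, 0.6096, 0.0745, 1.0371, -0.0008, 0.4578], 'eef_pos': [0.6395, 0.2183, 0.1596], 'ft_force': [-0.0987, -0.581, 0.3473], 'width': 0.0855} jaw 1.3332 down [-0.001 -0.001 -1.   ]
top (array([ 0.5719, -0.1714]), 60.6, 60.1, np.float64(-0.2426)) (array([ 0.5737, -0.1724]), 279.9, 210.1, np.float64(1.335)) offset in board frame -0.0019838088558348788 0.0005518173823931226
scene (array([ 0.5755, -0.1672]), 60.2, 60.0, np.float64(1.3286)) (array([ 0.5765, -0.1682]), 280.7, 210.0, np.float64(1.3338)) offset in board frame -0.0012068315497443596 0.0007372635963762424
```

View pics/scene4.png

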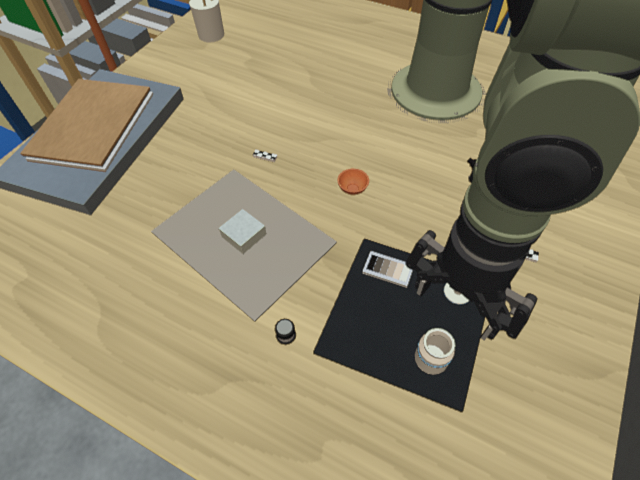

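The picture shows the riser on the cross at (242,230) and square to the board. It sits about 1.5 mm forward, which is fine. The gripper is above the jar.

Request:
play_rows:
  deltas:
    - {"grip": 1,"tx": 0,"ty": 0,"tz": -3,"rx": 0,"ry": 0,"rz": 0}
    - {"grip": 1,"tx": 0,"ty": 0,"tz": -6,"rx": 0,"ry": 0,"rz": 0}
    - {"grip": 1,"tx": 0,"ty": 0,"tz": -9,"rx": 0,"ry": 0,"rz": 0}
    - {"grip": 1,"tx": 0,"ty": 0,"tz": -11.5,"rx": 0,"ry": 0,"rz": 0}
    - {"grip": 1,"tx": 0,"ty": 0,"tz": -13,"rx": 0,"ry": 0,"rz": 0}
    - {"grip": 1,"tx": 0,"ty": 0,"tz": -13.4,"rx": 0,"ry": 0,"rz": 0}
    - {"grip": 1,"tx": 0,"ty": 0,"tz": -13.4,"rx": 0,"ry": 0,"rz": 0}
  squeeze: 30

```text
time: 8.25
eef_pos: [0.6388, 0.2181, 0.025]
tcp_rot: [-1.031, 1.315, 1.033]
ft_force: [-0.3, -0.7, 1.3]
width: 0.0856
```

Request:
play_rows:
  deltas:
    - {"grip": 0.75,"tx": 0,"ty": 0,"tz": 0,"rx": 0,"ry": 0,"rz": 0}
    - {"grip": 0.68,"tx": 0,"ty": 0,"tz": 0,"rx": 0,"ry": 0,"rz": 0}
    - {"grip": 0.64,"tx": 0,"ty": 0,"tz": 0,"rx": 0,"ry": 0,"rz": 0}
    - {"grip": 0.6,"tx": 0,"ty": 0,"tz": 0,"rx": 0,"ry": 0,"rz": 0}
    - {"grip": 0.5,"tx": 0,"ty": 0,"tz": 0,"rx": 0,"ry": 0,"rz": 0}
    - {"grip": 0.5,"tx": 0,"ty": 0,"tz": 0,"rx": 0,"ry": 0,"rz": 0}
    - {"grip": 0.5,"tx": 0,"ty": 0,"tz": 0,"rx": 0,"ry": 0,"rz": 0}
    - {"grip": 0.5,"tx": 0,"ty": 0,"tz": 0,"rx": 0,"ry": 0,"rz": 0}
  squeeze: 30

```text
time: 8.92
eef_pos: [0.641, 0.2198, 0.0284]
tcp_rot: [-1.035, 1.31, 1.031]
ft_force: [-0.5, -1.2, 6.2]
width: 0.0518
```

```bash
python3 st.py; python3 - <<'E'
from h import *
d=snap("scene"); cv2.imwrite("pics/m5.png",cv2.resize(d["img"][240:400,340:540],(800,640))[:600,:,::-1])
E
```

```text
{'time': 8.9167, 'qpos': [0.222, 0.7322, -0.062, 0.7736, -0.001, 0.4585], 'eef_pos': [0.641, 0.2198, 0.0284], 'ft_force': [-0.4987, -1.2238, 6.172], 'width': 0.0518} jaw 1.3343 down [ 0.003 -0.    -1.   ]
```

View pics/m5.png

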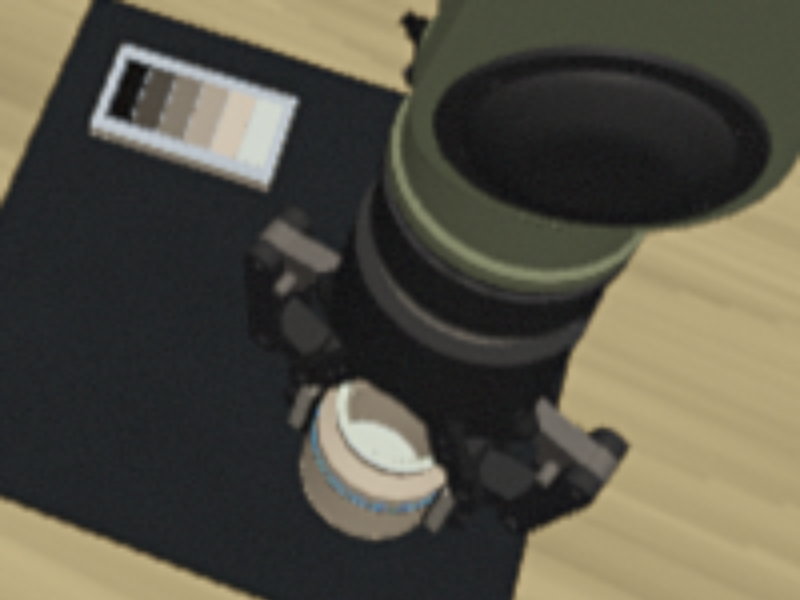

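The jar is held squarely on its wall (51.8 mm), with the target at (195,115) untouched. I'll lift and carry it.

Request:
play_rows:
  deltas:
    - {"grip": 0.5,"tx": 0,"ty": 0,"tz": 0.5,"rx": 0,"ry": 0,"rz": 0}
    - {"grip": 0.5,"tx": 0,"ty": 0,"tz": 1.5,"rx": 0,"ry": 0,"rz": 0}
    - {"grip": 0.5,"tx": 0,"ty": 0,"tz": 3.5,"rx": 0,"ry": 0,"rz": 0}
    - {"grip": 0.5,"tx": 0,"ty": 0,"tz": 6,"rx": 0,"ry": 0,"rz": 0}
    - {"grip": 0.5,"tx": 0,"ty": 0,"tz": 8.5,"rx": 0,"ry": 0,"rz": 0}
    - {"grip": 0.5,"tx": 0,"ty": 0,"tz": 10,"rx": 0,"ry": 0,"rz": 0}
    - {"grip": 0.5,"tx": 0,"ty": 0,"tz": 10.4,"rx": 0,"ry": 0,"rz": 0}
    - {"grip": 0.5,"tx": 0,"ty": 0,"tz": 10.4,"rx": 0,"ry": 0,"rz": 0}
  squeeze: 35

```text
time: 9.63
eef_pos: [0.6407, 0.2203, 0.1323]
tcp_rot: [-1.034, 1.309, 1.032]
ft_force: [0.2, -0.3, -1.6]
width: 0.0519
```

Request:
play_rows:
  deltas:
    - {"grip": 0.5,"tx": -0.2,"ty": -1,"tz": 0,"rx": 0,"ry": 0,"rz": 0}
    - {"grip": 0.5,"tx": -0.5,"ty": -3,"tz": 0,"rx": 0,"ry": 0,"rz": 0}
    - {"grip": 0.5,"tx": -1,"ty": -5.5,"tz": 0,"rx": 0,"ry": 0,"rz": 0}
    - {"grip": 0.5,"tx": -1.4,"ty": -8,"tz": 0,"rx": 0,"ry": 0,"rz": 0}
    - {"grip": 0.5,"tx": -1.8,"ty": -10.5,"tz": 0,"rx": 0,"ry": 0,"rz": 0}
    - {"grip": 0.5,"tx": -2.2,"ty": -13,"tz": 0,"rx": 0,"ry": 0,"rz": 0}
    - {"grip": 0.5,"tx": -2.6,"ty": -15.5,"tz": 0,"rx": 0,"ry": 0,"rz": 0}
    - {"grip": 0.5,"tx": -3,"ty": -18,"tz": 0,"rx": 0,"ry": 0,"rz": 0}
    - {"grip": 0.5,"tx": -3.5,"ty": -20.5,"tz": 0,"rx": 0,"ry": 0,"rz": 0}
    - {"grip": 0.5,"tx": -3.9,"ty": -23,"tz": 0,"rx": 0,"ry": 0,"rz": 0}

```text
time: 10.47
eef_pos: [0.5984, -0.0117, 0.1283]
tcp_rot: [-1.031, 1.315, 1.036]
ft_force: [0.2, 0.6, -2.1]
width: 0.0518
```

Request:
play_rows:
  deltas:
    - {"grip": 0.5,"tx": -0.4,"ty": -2.5,"tz": 0,"rx": 0,"ry": 0,"rz": 0}
    - {"grip": 0.5,"tx": -0.8,"ty": -5,"tz": 0,"rx": 0,"ry": 0,"rz": 0}
    - {"grip": 0.5,"tx": -1.3,"ty": -7.5,"tz": 0,"rx": 0,"ry": 0,"rz": 0}
    - {"grip": 0.5,"tx": -1.7,"ty": -10,"tz": 0,"rx": 0,"ry": 0,"rz": 0}
    - {"grip": 0.5,"tx": -2.1,"ty": -12.5,"tz": 0,"rx": 0,"ry": 0,"rz": 0}
    - {"grip": 0.5,"tx": -2.4,"ty": -14.5,"tz": 0,"rx": 0,"ry": 0,"rz": 0}
    - {"grip": 0.5,"tx": -2.7,"ty": -15.7,"tz": 0,"rx": 0,"ry": 0,"rz": 0}
    - {"grip": 0.5,"tx": -2.75,"ty": -16.04,"tz": 0,"rx": 0,"ry": 0,"rz": 0}
    - {"grip": 0.5,"tx": -2.75,"ty": -16.04,"tz": 0,"rx": 0,"ry": 0,"rz": 0}
    - {"grip": 0.5,"tx": -2.75,"ty": -16.04,"tz": 0,"rx": 0,"ry": 0,"rz": 0}

```text
time: 11.3
eef_pos: [0.5727, -0.1696, 0.1296]
tcp_rot: [-1.032, 1.312, 1.035]
ft_force: [0.6, 0.1, -2.1]
width: 0.051
```

Request:
play_rows:
  deltas:
    - {"grip": 0.5,"tx": 0,"ty": 0,"tz": -1,"rx": 0,"ry": 0,"rz": 0}
    - {"grip": 0.5,"tx": 0,"ty": 0,"tz": -3,"rx": 0,"ry": 0,"rz": 0}
    - {"grip": 0.5,"tx": 0,"ty": 0,"tz": -5,"rx": 0,"ry": 0,"rz": 0}
    - {"grip": 0.5,"tx": 0,"ty": 0,"tz": -6,"rx": 0,"ry": 0,"rz": 0}
    - {"grip": 0.5,"tx": 0,"ty": 0,"tz": -6.5,"rx": 0,"ry": 0,"rz": 0}
    - {"grip": 0.5,"tx": 0,"ty": 0,"tz": -6.8,"rx": 0,"ry": 0,"rz": 0}
    - {"grip": 0.5,"tx": 0,"ty": 0,"tz": -6.8,"rx": 0,"ry": 0,"rz": 0}
    - {"grip": 0.5,"tx": 0,"ty": 0,"tz": -6.8,"rx": 0,"ry": 0,"rz": 0}

```text
time: 11.97
eef_pos: [0.5739, -0.1705, 0.0629]
tcp_rot: [-1.034, 1.311, 1.033]
ft_force: [0.2, -1.3, -1.8]
width: 0.0515
```

```bash
python3 st.py; python3 - <<'E'
from h import *
d=snap("scene"); cv2.imwrite("pics/m6.png",cv2.resize(d["img"][150:310,150:350],(800,640))[:600,:,::-1])
E
```

```text
{'time': 11.9667, 'qpos': [-0.412, 0.5692, -0.2751, 0.7254, 0.0, -0.1762], 'eef_pos': [0.5739, -0.1705, 0.0629], 'ft_force': [0.1643, -1.295, -1.8077], 'width': 0.0515} jaw 1.335 down [ 0.001 -0.    -1.   ]
```

View pics/m6.png

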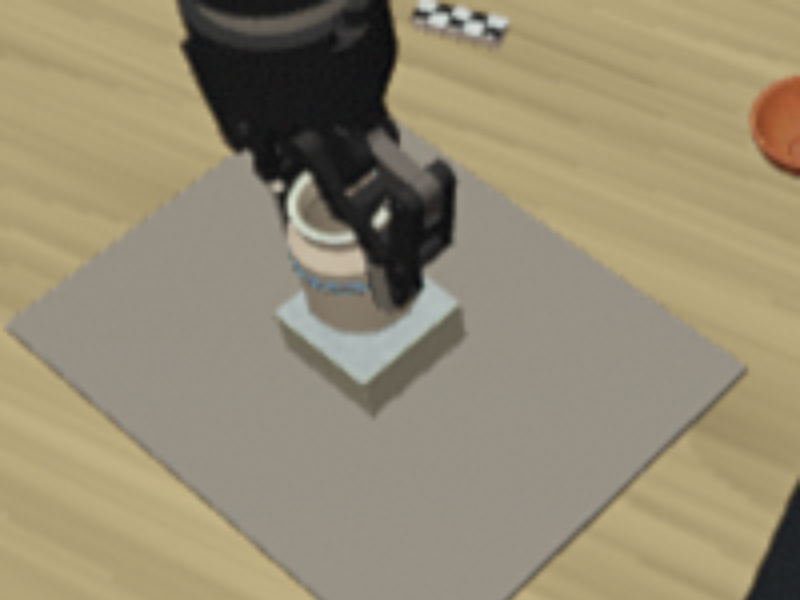

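The jar hangs upright over the middle of the riser. I'll lower it slowly to contact.

Request:
play_rows:
  deltas:
    - {"grip": 0.5,"tx": 0,"ty": 0,"tz": -0.15,"rx": 0,"ry": 0,"rz": 0}
    - {"grip": 0.5,"tx": 0,"ty": 0,"tz": -0.3,"rx": 0,"ry": 0,"rz": 0}
    - {"grip": 0.5,"tx": 0,"ty": 0,"tz": -0.45,"rx": 0,"ry": 0,"rz": 0}
    - {"grip": 0.5,"tx": 0,"ty": 0,"tz": -0.6,"rx": 0,"ry": 0,"rz": 0}
    - {"grip": 0.5,"tx": 0,"ty": 0,"tz": -0.6,"rx": 0,"ry": 0,"rz": 0}
    - {"grip": 0.5,"tx": 0,"ty": 0,"tz": -0.6,"rx": 0,"ry": 0,"rz": 0}

```text
time: 12.52
eef_pos: [0.5731, -0.1705, 0.0561]
tcp_rot: [-1.033, 1.312, 1.034]
ft_force: [0.1, 0.3, -1.6]
width: 0.0514
```

Request:
play_rows:
  deltas:
    - {"grip": 0.5,"tx": 0,"ty": 0,"tz": -0.05,"rx": 0,"ry": 0,"rz": 0}
    - {"grip": 0.5,"tx": 0,"ty": 0,"tz": -0.1,"rx": 0,"ry": 0,"rz": 0}
    - {"grip": 0.5,"tx": 0,"ty": 0,"tz": -0.1,"rx": 0,"ry": 0,"rz": 0}

```text
time: 12.77
eef_pos: [0.5732, -0.1705, 0.0552]
tcp_rot: [-1.033, 1.312, 1.033]
ft_force: [-0.1, -0.2, -2.5]
width: 0.0516
```

```bash
python3 st.py
```

```text
{'time': 12.7667, 'qpos': [-0.4125, 0.5785, -0.2822, 0.7103, -0.0, -0.1761], 'eef_pos': [0.5732, -0.1705, 0.0552], 'ft_force': [-0.1101, -0.2438, -2.4718], 'width': 0.0516} jaw 1.3345 down [-0.  0. -1.]
```

Request:
play_rows:
  deltas:
    - {"grip": 0.5,"tx": 0,"ty": 0,"tz": -0.05,"rx": 0,"ry": 0,"rz": 0}
    - {"grip": 0.5,"tx": 0,"ty": 0,"tz": -0.1,"rx": 0,"ry": 0,"rz": 0}
    - {"grip": 0.5,"tx": 0,"ty": 0,"tz": -0.1,"rx": 0,"ry": 0,"rz": 0}

```text
time: 13.02
eef_pos: [0.5732, -0.1705, 0.0545]
tcp_rot: [-1.034, 1.312, 1.033]
ft_force: [-0.6, -0.1, 0.6]
width: 0.0518
```

Request:
play_rows:
  deltas:
    - {"grip": 0.5,"tx": 0,"ty": 0,"tz": -0.05,"rx": 0,"ry": 0,"rz": 0}
    - {"grip": 0.5,"tx": 0,"ty": 0,"tz": -0.05,"rx": 0,"ry": 0,"rz": 0}

```text
time: 13.18
eef_pos: [0.5733, -0.1705, 0.0544]
tcp_rot: [-1.034, 1.312, 1.033]
ft_force: [-2.2, 0.7, 5.3]
width: 0.0518
```

```bash
python3 st.py
```

```text
{'time': 13.1833, 'qpos': [-0.4124, 0.5793, -0.2831, 0.7081, -0.0001, -0.1762], 'eef_pos': [0.5733, -0.1705, 0.0544], 'ft_force': [-2.169, 0.7424, 5.2883], 'width': 0.0518} jaw 1.3345 down [ 0. -0. -1.]
```

Request:
play_rows:
  deltas:
    - {"grip": 0.66,"tx": 0,"ty": 0,"tz": 0,"rx": 0,"ry": 0,"rz": 0}
    - {"grip": 0.72,"tx": 0,"ty": 0,"tz": 0,"rx": 0,"ry": 0,"rz": 0}
    - {"grip": 0.9,"tx": 0,"ty": 0,"tz": 0,"rx": 0,"ry": 0,"rz": 0}
    - {"grip": 0.95,"tx": 0,"ty": 0,"tz": 0,"rx": 0,"ry": 0,"rz": 0}
    - {"grip": 0.95,"tx": 0,"ty": 0,"tz": 0,"rx": 0,"ry": 0,"rz": 0}
    - {"grip": 0.95,"tx": 0,"ty": 0,"tz": 1,"rx": 0,"ry": 0,"rz": 0}
    - {"grip": 0.95,"tx": 0,"ty": 0,"tz": 4,"rx": 0,"ry": 0,"rz": 0}
    - {"grip": 0.95,"tx": 0,"ty": 0,"tz": 8,"rx": 0,"ry": 0,"rz": 0}
    - {"grip": 0.95,"tx": 0,"ty": 0,"tz": 11.65,"rx": 0,"ry": 0,"rz": 0}
    - {"grip": 0.95,"tx": 0,"ty": 0,"tz": 11.65,"rx": 0,"ry": 0,"rz": 0}

```text
time: 14.02
eef_pos: [0.5775, -0.1722, 0.1789]
tcp_rot: [-1.042, 1.305, 1.023]
ft_force: [0.7, -1.1, 1.0]
width: 0.0813
```

Request:
play_rows:
  deltas:
    - {"grip": 0.5,"tx": -3.1,"ty": 19.5,"tz": 0,"rx": 0,"ry": 0,"rz": 0}
    - {"grip": 0.5,"tx": -3.1,"ty": 19.5,"tz": 0,"rx": 0,"ry": 0,"rz": 0}
    - {"grip": 0.5,"tx": -3.1,"ty": 19.5,"tz": 0,"rx": 0,"ry": 0,"rz": 0}
    - {"grip": 0.5,"tx": -3.1,"ty": 19.5,"tz": 0,"rx": 0,"ry": 0,"rz": 0}
    - {"grip": 0.5,"tx": -3.1,"ty": 19.5,"tz": 0,"rx": 0,"ry": 0,"rz": 0}
    - {"grip": 0.5,"tx": -3.1,"ty": 19.5,"tz": 0,"rx": 0,"ry": 0,"rz": 0}
    - {"grip": 0.5,"tx": -3.1,"ty": 19.5,"tz": 0,"rx": 0,"ry": 0,"rz": 0}

```text
time: 14.6
eef_pos: [0.5421, 0.026, 0.1709]
tcp_rot: [-1.037, 1.31, 1.035]
ft_force: [-0.0, 0.1, 0.3]
width: 0.0424
```

Request:
play_rows:
  deltas:
    - {"grip": 0.5,"tx": -3.12,"ty": 19.4,"tz": -6,"rx": 0,"ry": 0,"rz": 0}
    - {"grip": 0.5,"tx": -3.12,"ty": 19.4,"tz": -6,"rx": 0,"ry": 0,"rz": 0}
    - {"grip": 0.5,"tx": -3.12,"ty": 19.4,"tz": -6,"rx": 0,"ry": 0,"rz": 0}
    - {"grip": 0.5,"tx": -3.12,"ty": 19.4,"tz": -6,"rx": 0,"ry": 0,"rz": 0}
    - {"grip": 0.5,"tx": -3.12,"ty": 19.4,"tz": -6,"rx": 0,"ry": 0,"rz": 0}
    - {"grip": 0.5,"tx": -3.12,"ty": 19.4,"tz": -6,"rx": 0,"ry": 0,"rz": 0}
    - {"grip": 0.5,"tx": -3.12,"ty": 19.4,"tz": -6,"rx": 0,"ry": 0,"rz": 0}
    - {"grip": 0.5,"tx": -3.12,"ty": 19.4,"tz": -6,"rx": 0,"ry": 0,"rz": 0}
    - {"grip": 0.5,"tx": -3.12,"ty": 19.4,"tz": -6,"rx": 0,"ry": 0,"rz": 0}

```text
time: 15.35
eef_pos: [0.5122, 0.2169, 0.1108]
tcp_rot: [-1.032, 1.312, 1.031]
ft_force: [0.3, 0.5, 0.7]
width: 0.0428
```

```bash
python3 st.py; python3 - <<'E'
from chk import *
ds={}
for n in("top","scene"):
    d=ds[n]=snap(n); S=board(dict(np.load(n+"0.npz")),C); b=S[3]-np.pi/2; x=np.array([np.cos(b),np.sin(b)])
    j=top_at(d,C,0.1,0.04,0.006); e=j[0]-S[0]
    print(n,"jar",j,"in board",e@x,e@[-x[1],x[0]]); print(proj(d,sensors.get_state()["eef_pos"]))
    if n=="scene": r=d
cv2.imwrite("pics/m7.png",np.hstack([cv2.resize(r["img"][150:310,150:310],(400,400)),cv2.resize(r["img"][210:340,400:530],(400,400))])[:,:,::-1])
E
```

```text
{'time': 15.35, 'qpos': [0.2682, 0.4455, -0.346, 0.7783, -0.0005, 0.507], 'eef_pos': [0.5122, 0.2169, 0.1108], 'ft_force': [0.3119, 0.535, 0.7209], 'width': 0.0428} jaw 1.3319 down [ 0.001 -0.    -1.   ]
top jar (array([ 0.5716, -0.1711]), 42.5, 42.4, np.float64(-0.8105)) in board -0.0023455926452515736 0.0007734307613107178
[[166.7133361  251.69061732]]
scene jar (array([ 0.5756, -0.1672]), 44.9, 40.4, np.float64(0.5756)) in board -0.0011096267924383403 0.0007607419940446456
[[469.54707012 260.22000434]]
```

View pics/m7.png

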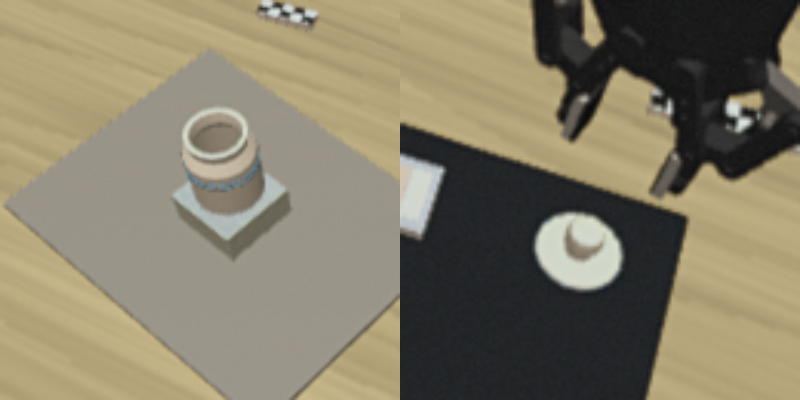

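The jar stands upright in the middle of the riser. On the right crop, the half-open fingers are above the lid (580,250). Now I'll grasp the knob.

Request:
play_rows:
  deltas:
    - {"grip": 0.5,"tx": 0,"ty": 0,"tz": -3,"rx": 0,"ry": 0,"rz": 0}
    - {"grip": 0.5,"tx": 0,"ty": 0,"tz": -5.5,"rx": 0,"ry": 0,"rz": 0}
    - {"grip": 0.5,"tx": 0,"ty": 0,"tz": -7,"rx": 0,"ry": 0,"rz": 0}
    - {"grip": 0.5,"tx": 0,"ty": 0,"tz": -8,"rx": 0,"ry": 0,"rz": 0}
    - {"grip": 0.5,"tx": 0,"ty": 0,"tz": -8.4,"rx": 0,"ry": 0,"rz": 0}
    - {"grip": 0.5,"tx": 0,"ty": 0,"tz": -8.4,"rx": 0,"ry": 0,"rz": 0}
    - {"grip": 0.5,"tx": 0,"ty": 0,"tz": -8.4,"rx": 0,"ry": 0,"rz": 0}
  squeeze: 20

```text
time: 16.03
eef_pos: [0.5118, 0.2184, 0.027]
tcp_rot: [-1.033, 1.311, 1.032]
ft_force: [-0.4, 0.6, 0.1]
width: 0.0425
```

Request:
play_rows:
  deltas:
    - {"grip": 0.4,"tx": 0,"ty": 0,"tz": 0,"rx": 0,"ry": 0,"rz": 0}
    - {"grip": 0.34,"tx": 0,"ty": 0,"tz": 0,"rx": 0,"ry": 0,"rz": 0}
    - {"grip": 0.3,"tx": 0,"ty": 0,"tz": 0,"rx": 0,"ry": 0,"rz": 0}
    - {"grip": 0.27,"tx": 0,"ty": 0,"tz": 0,"rx": 0,"ry": 0,"rz": 0}
    - {"grip": 0.24,"tx": 0,"ty": 0,"tz": 0,"rx": 0,"ry": 0,"rz": 0}
    - {"grip": 0.2,"tx": 0,"ty": 0,"tz": 0,"rx": 0,"ry": 0,"rz": 0}
    - {"grip": 0.15,"tx": 0,"ty": 0,"tz": 0,"rx": 0,"ry": 0,"rz": 0}
    - {"grip": 0.15,"tx": 0,"ty": 0,"tz": 0,"rx": 0,"ry": 0,"rz": 0}
  squeeze: 20

```text
time: 16.7
eef_pos: [0.5112, 0.2186, 0.0267]
tcp_rot: [-1.033, 1.311, 1.033]
ft_force: [-1.5, -0.7, 5.4]
width: 0.0188
```

```bash
python3 st.py; python3 - <<'E'
from h import *
r=snap("scene"); print(proj(r,sensors.get_state()["eef_pos"]))
cv2.imwrite("pics/m8.png",cv2.resize(r["img"][220:340,400:520],(600,600))[:,:,::-1])
E
```

```text
{'time': 16.7, 'qpos': [0.2713, 0.5549, -0.4238, 0.5916, 0.0, 0.5076], 'eef_pos': [0.5112, 0.2186, 0.0267], 'ft_force': [-1.4924, -0.7494, 5.3508], 'width': 0.0188} jaw 1.3345 down [ 0.  0. -1.]
[[457.89244352 287.33749782]]
```

View pics/m8.png

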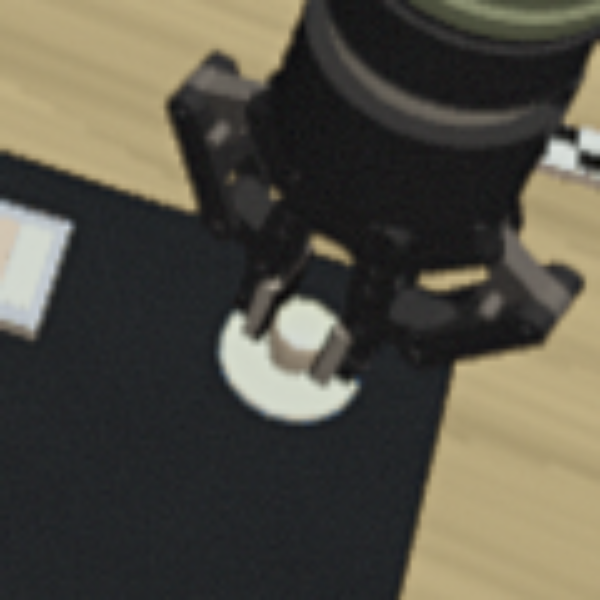

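The knob is gripped at 18.8 mm and the lid is level. Before carrying it I'll measure the gripper's knuckle envelope, because the jar is tall next to the places still to fill.

```bash
python3 - <<'E'
from h import *
s=sensors.get_state(); p=s["eef_pos"]; f=1.3345; J=np.array([np.cos(f),np.sin(f)]); K=np.array([-J[1],J[0]])
for n in("scene","top"):
    W=cloud(snap(n)).reshape(-1,3); W=W[np.isfinite(W[:,2])]; q=W[:,:2]-p[:2]; a,c,z=q@J,q@K,W[:,2]-p[2]
    for lo in range(10,130,10):
        k=(z*1000>=lo)&(z*1000<lo+10)&(np.hypot(a,c)<0.085)
        if k.sum()>20: print(n,lo,k.sum(),"along",np.percentile(a[k]*1000,[1,99]).round(0),"across",np.percentile(c[k]*1000,[1,99]).round(0), "knuckle across(|a|>40)",np.percentile(c[k&(abs(a)>.04)]*1000,[2,98]).round(0) if (k&(abs(a)>.04)).sum()>8 else "-")
E
```

```text
scene 10 155 along [-20.  25.] across [-12.   8.] knuckle across(|a|>40) -
scene 20 75 along [-21.  25.] across [-13.  10.] knuckle across(|a|>40) -
scene 30 61 along [-17.  26.] across [-13.  10.] knuckle across(|a|>40) -
scene 40 119 along [-38.  41.] across [-15.   7.] knuckle across(|a|>40) -
scene 50 317 along [-42.  45.] across [-14.  10.] knuckle across(|a|>40) [-13.   8.]
scene 60 169 along [-49.  53.] across [-18.  10.] knuckle across(|a|>40) [-14.   9.]
scene 70 217 along [-53.  58.] across [-18.   6.] knuckle across(|a|>40) [-14.   1.]
scene 80 270 along [-58.  63.] across [-19.  -3.] knuckle across(|a|>40) [-13.  -4.]
scene 90 466 along [-61.  66.] across [-21.  11.] knuckle across(|a|>40) [-14.  11.]
scene 100 258 along [-49.  55.] across [-21.   5.] knuckle across(|a|>40) [-10.   5.]
scene 110 83 along [-39.  43.] across [-12.   7.] knuckle across(|a|>40) [-11.   7.]
scene 120 26 along [-3. 39.] across [-37.   2.] knuckle across(|a|>40) -
top 50 50 along [-45. -22.] across [-11.  14.] knuckle across(|a|>40) -
top 60 27 along [-52. -20.] across [-16.  16.] knuckle across(|a|>40) -
top 70 25 along [-50. -17.] across [-16.  17.] knuckle across(|a|>40) -
top 80 45 along [-61. -21.] across [-11.  17.] knuckle across(|a|>40) [-11.  12.]
top 90 190 along [-66. -22.] across [-12.  16.] knuckle across(|a|>40) [-12.  13.]
top 100 108 along [-59. -33.] across [-8. 11.] knuckle across(|a|>40) [-7.  9.]
top 110 65 along [-43. -35.] across [-10.  11.] knuckle across(|a|>40) [-8. 10.]
top 120 32 along [-39. -36.] across [-8. 12.] knuckle across(|a|>40) -
```

Request:
play_rows:
  deltas:
    - {"grip": 0.15,"tx": 0,"ty": 0,"tz": 0.5,"rx": 0,"ry": 0,"rz": 0}
    - {"grip": 0.15,"tx": 0,"ty": 0,"tz": 2,"rx": 0,"ry": 0,"rz": 0}
    - {"grip": 0.15,"tx": 0,"ty": 0,"tz": 4.5,"rx": 0,"ry": 0,"rz": 0}
    - {"grip": 0.15,"tx": 0,"ty": 0,"tz": 7,"rx": 0,"ry": 0,"rz": 0}
    - {"grip": 0.15,"tx": 0,"ty": 0,"tz": 8.4,"rx": 0,"ry": 0,"rz": 0}
    - {"grip": 0.15,"tx": 0,"ty": 0,"tz": 8.4,"rx": 0,"ry": 0,"rz": 0}
  squeeze: 25

```text
time: 17.35
eef_pos: [0.5132, 0.2192, 0.1135]
tcp_rot: [-1.034, 1.306, 1.031]
ft_force: [0.6, 0.1, 0.5]
width: 0.0183
```

Request:
play_rows:
  deltas:
    - {"grip": 0.15,"tx": 0.3,"ty": -1,"tz": 0,"rx": 0,"ry": 0,"rz": -0.08}
    - {"grip": 0.15,"tx": 0.8,"ty": -3,"tz": 0,"rx": 0,"ry": 0,"rz": -0.16}
    - {"grip": 0.15,"tx": 1.3,"ty": -5,"tz": 0,"rx": 0,"ry": 0,"rz": -0.24}
    - {"grip": 0.15,"tx": 1.8,"ty": -7,"tz": 0,"rx": 0,"ry": 0,"rz": -0.32}
    - {"grip": 0.15,"tx": 2.4,"ty": -9,"tz": 0,"rx": 0,"ry": 0,"rz": -0.4}
    - {"grip": 0.15,"tx": 2.9,"ty": -11,"tz": 0,"rx": 0,"ry": 0,"rz": -0.48}
    - {"grip": 0.15,"tx": 3.4,"ty": -13,"tz": 0,"rx": 0,"ry": 0,"rz": -0.56}
    - {"grip": 0.15,"tx": 4,"ty": -15,"tz": 0,"rx": 0,"ry": 0,"rz": -0.64}
    - {"grip": 0.15,"tx": 4.5,"ty": -17,"tz": 0,"rx": 0,"ry": 0,"rz": -0.72}
    - {"grip": 0.15,"tx": 5,"ty": -19,"tz": 0,"rx": 0,"ry": 0,"rz": -0.8}

```text
time: 18.18
eef_pos: [0.5604, 0.0276, 0.1089]
tcp_rot: [-0.415, 1.532, 0.416]
ft_force: [-0.1, 0.2, -0.8]
width: 0.0184
```

Request:
play_rows:
  deltas:
    - {"grip": 0.15,"tx": 0.5,"ty": -2,"tz": 0,"rx": 0,"ry": 0,"rz": -0.1}
    - {"grip": 0.15,"tx": 1,"ty": -4,"tz": 0,"rx": 0,"ry": 0,"rz": -0.2}
    - {"grip": 0.15,"tx": 1.6,"ty": -6,"tz": 0,"rx": 0,"ry": 0,"rz": -0.3}
    - {"grip": 0.15,"tx": 2.1,"ty": -8,"tz": 0,"rx": 0,"ry": 0,"rz": -0.4}
    - {"grip": 0.15,"tx": 2.6,"ty": -10,"tz": 0,"rx": 0,"ry": 0,"rz": -0.5}
    - {"grip": 0.15,"tx": 3,"ty": -11.4,"tz": 0,"rx": 0,"ry": 0,"rz": -0.6}
    - {"grip": 0.15,"tx": 3.16,"ty": -11.83,"tz": 0,"rx": 0,"ry": 0,"rz": -0.7}
    - {"grip": 0.15,"tx": 3.16,"ty": -11.83,"tz": 0,"rx": 0,"ry": 0,"rz": -0.771}
    - {"grip": 0.15,"tx": 3.16,"ty": -11.83,"tz": 0,"rx": 0,"ry": 0,"rz": -0.771}
    - {"grip": 0.15,"tx": 3.16,"ty": -11.83,"tz": 0,"rx": 0,"ry": 0,"rz": -0.771}

```text
time: 19.02
eef_pos: [0.5918, -0.0896, 0.1091]
tcp_rot: [0.185, 1.565, -0.184]
ft_force: [0.1, -0.4, -1.1]
width: 0.019
```

Request:
play_rows:
  deltas:
    - {"grip": 0.15,"tx": 0,"ty": 0,"tz": -1,"rx": 0,"ry": 0,"rz": 0}
    - {"grip": 0.15,"tx": 0,"ty": 0,"tz": -3,"rx": 0,"ry": 0,"rz": 0}
    - {"grip": 0.15,"tx": 0,"ty": 0,"tz": -5,"rx": 0,"ry": 0,"rz": 0}
    - {"grip": 0.15,"tx": 0,"ty": 0,"tz": -7,"rx": 0,"ry": 0,"rz": 0}
    - {"grip": 0.15,"tx": 0,"ty": 0,"tz": -7.8,"rx": 0,"ry": 0,"rz": 0}
    - {"grip": 0.15,"tx": 0,"ty": 0,"tz": -8.2,"rx": 0,"ry": 0,"rz": 0}
    - {"grip": 0.15,"tx": 0,"ty": 0,"tz": -8.2,"rx": 0,"ry": 0,"rz": 0}
    - {"grip": 0.15,"tx": 0,"ty": 0,"tz": -8.2,"rx": 0,"ry": 0,"rz": 0}

```text
time: 19.68
eef_pos: [0.5931, -0.0898, 0.0287]
tcp_rot: [0.185, 1.562, -0.185]
ft_force: [-0.1, -0.2, 0.1]
width: 0.0185
```

```bash
python3 st.py; python3 - <<'E'
from h import *
d=snap("scene"); cv2.imwrite("pics/m9.png",cv2.resize(d["img"][150:310,150:350],(800,640))[:600,:,::-1])
E
```

```text
{'time': 19.6833, 'qpos': [-0.2732, 0.6146, -0.2984, 0.657, 0.0, 1.5336], 'eef_pos': [0.5931, -0.0898, 0.0287], 'ft_force': [-0.1472, -0.2386, 0.085], 'width': 0.0185} jaw -0.236 down [ 0.001 -0.    -1.   ]
```

View pics/m9.png

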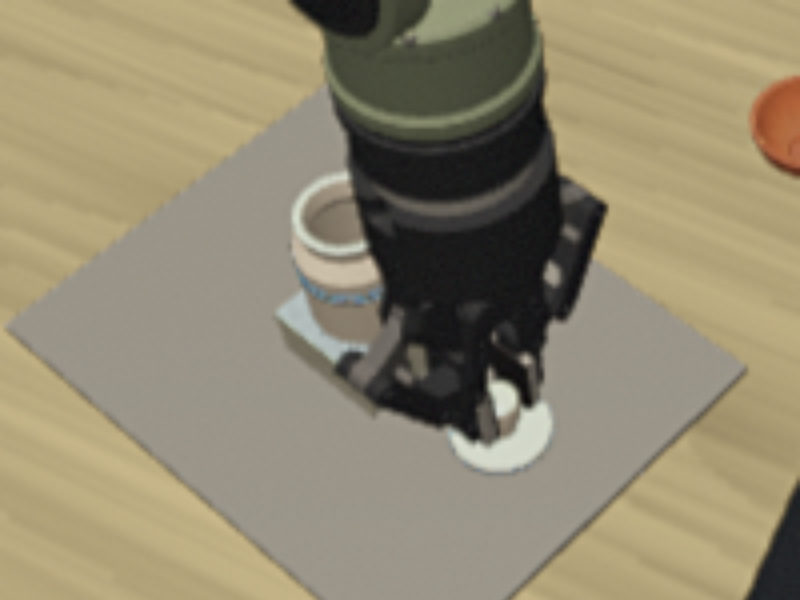

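The lid hangs level to the left of the block. I'll lower it to contact.

Request:
play_rows:
  deltas:
    - {"grip": 0.15,"tx": 0,"ty": 0,"tz": -0.1,"rx": 0,"ry": 0,"rz": 0}
    - {"grip": 0.15,"tx": 0,"ty": 0,"tz": -0.2,"rx": 0,"ry": 0,"rz": 0}
    - {"grip": 0.15,"tx": 0,"ty": 0,"tz": -0.3,"rx": 0,"ry": 0,"rz": 0}
    - {"grip": 0.15,"tx": 0,"ty": 0,"tz": -0.35,"rx": 0,"ry": 0,"rz": 0}
    - {"grip": 0.15,"tx": 0,"ty": 0,"tz": -0.35,"rx": 0,"ry": 0,"rz": 0}

```text
time: 20.15
eef_pos: [0.5926, -0.0898, 0.0249]
tcp_rot: [0.186, 1.563, -0.186]
ft_force: [0.0, -0.3, -0.5]
width: 0.0187
```

Request:
play_rows:
  deltas:
    - {"grip": 0.15,"tx": 0,"ty": 0,"tz": -0.05,"rx": 0,"ry": 0,"rz": 0}
    - {"grip": 0.15,"tx": 0,"ty": 0,"tz": -0.05,"rx": 0,"ry": 0,"rz": 0}
    - {"grip": 0.15,"tx": 0,"ty": 0,"tz": -0.05,"rx": 0,"ry": 0,"rz": 0}

```text
time: 20.4
eef_pos: [0.5926, -0.0898, 0.0247]
tcp_rot: [0.186, 1.563, -0.186]
ft_force: [-0.9, 0.6, 4.1]
width: 0.0184
```

```bash
python3 st.py
```

```text
{'time': 20.4, 'qpos': [-0.2734, 0.6196, -0.3019, 0.6491, -0.0001, 1.5338], 'eef_pos': [0.5926, -0.0898, 0.0247], 'ft_force': [-0.9262, 0.6021, 4.1128], 'width': 0.0184} jaw -0.2365 down [ 0. -0. -1.]
```

Request:
play_rows:
  deltas:
    - {"grip": 0.28,"tx": 0,"ty": 0,"tz": 0,"rx": 0,"ry": 0,"rz": 0}
    - {"grip": 0.34,"tx": 0,"ty": 0,"tz": 0,"rx": 0,"ry": 0,"rz": 0}
    - {"grip": 0.45,"tx": 0,"ty": 0,"tz": 0,"rx": 0,"ry": 0,"rz": 0}
    - {"grip": 0.5,"tx": 0,"ty": 0,"tz": 0,"rx": 0,"ry": 0,"rz": 0}
    - {"grip": 0.5,"tx": 0,"ty": 0,"tz": 0.5,"rx": 0,"ry": 0,"rz": 0}
    - {"grip": 0.5,"tx": 0,"ty": 0,"tz": 2.5,"rx": 0,"ry": 0,"rz": 0}
    - {"grip": 0.5,"tx": 0,"ty": 0,"tz": 6,"rx": 0,"ry": 0,"rz": 0}
    - {"grip": 0.5,"tx": 0,"ty": 0,"tz": 10,"rx": 0,"ry": 0,"rz": 0}
    - {"grip": 0.5,"tx": 0,"ty": 0,"tz": 13.6,"rx": 0,"ry": 0,"rz": 0}
    - {"grip": 0.65,"tx": 0,"ty": 0,"tz": 13.6,"rx": 0,"ry": 0,"rz": 0}

```text
time: 21.23
eef_pos: [0.5972, -0.0909, 0.1686]
tcp_rot: [0.184, 1.55, -0.187]
ft_force: [1.4, -0.2, 0.1]
width: 0.0536
```

Request:
play_rows:
  deltas:
    - {"grip": 0.68,"tx": -7.51,"ty": 21.69,"tz": -7,"rx": 0,"ry": 0,"rz": 0.3445}
    - {"grip": 0.68,"tx": -7.51,"ty": 21.69,"tz": -7,"rx": 0,"ry": 0,"rz": 0.3445}
    - {"grip": 0.68,"tx": -7.51,"ty": 21.69,"tz": -7,"rx": 0,"ry": 0,"rz": 0.3445}
    - {"grip": 0.68,"tx": -7.51,"ty": 21.69,"tz": -7,"rx": 0,"ry": 0,"rz": 0.3445}
    - {"grip": 0.68,"tx": -7.51,"ty": 21.69,"tz": -7,"rx": 0,"ry": 0,"rz": 0.3445}
    - {"grip": 0.68,"tx": -7.51,"ty": 21.69,"tz": -7,"rx": 0,"ry": 0,"rz": 0.3445}
    - {"grip": 0.68,"tx": -7.51,"ty": 21.69,"tz": -7,"rx": 0,"ry": 0,"rz": 0.3445}
    - {"grip": 0.68,"tx": -7.51,"ty": 21.69,"tz": -7,"rx": 0,"ry": 0,"rz": 0.3445}
    - {"grip": 0.68,"tx": -7.51,"ty": 21.69,"tz": -7,"rx": 0,"ry": 0,"rz": 0.3445}
    - {"grip": 0.68,"tx": -7.51,"ty": 21.69,"tz": -7,"rx": 0,"ry": 0,"rz": 0.3445}

```text
time: 22.07
eef_pos: [0.5187, 0.1262, 0.0909]
tcp_rot: [-0.084, 1.568, 0.083]
ft_force: [0.0, -0.3, 0.2]
width: 0.0583
```

```bash
python3 st.py; python3 - <<'E'
from chk import *
for n in("top","scene"):
    d=snap(n); S=board(dict(np.load(n+"0.npz")),C); b=S[3]-np.pi/2; x=np.array([np.cos(b),np.sin(b)]);y=np.array([-x[1],x[0]])
    for k,seed,z,r,tol in(("riser",C,.034,.06,.004),("jar",C,.1,.04,.006),("lidtop",(.593,-.0895),.037,.03,.005)):
        q=top_at(d,seed,z,r,tol); e=q[0]-S[0]; print(n,k,q[1:],"board",(e@x).round(4),(e@y).round(4))
    if n=="scene": cv2.imwrite("pics/m10.png",cv2.resize(d["img"][140:340,150:500],(800,457))[:,:,::-1])
E
```

```text
{'time': 22.0667, 'qpos': [0.1006, 0.4335, -0.4283, 0.7074, -0.0004, 1.5648], 'eef_pos': [0.5187, 0.1262, 0.0909], 'ft_force': [0.0352, -0.2529, 0.2078], 'width': 0.0583} jaw 0.1066 down [ 0.002 -0.    -1.   ]
top riser (60.6, 59.7, np.float64(-0.2385)) board -0.002 0.0006
top jar (42.8, 42.6, np.float64(-0.0231)) board -0.0021 0.0011
top lidtop (17.4, 17.0, np.float64(0.0042)) board -0.0017 0.084
scene riser (60.9, 59.7, np.float64(1.3284)) board -0.0014 0.001
scene jar (44.4, 41.9, np.float64(1.0903)) board -0.0027 0.0012
scene lidtop (18.4, 16.7, np.float64(1.2139)) board -0.0012 0.0843
```

View pics/m10.png

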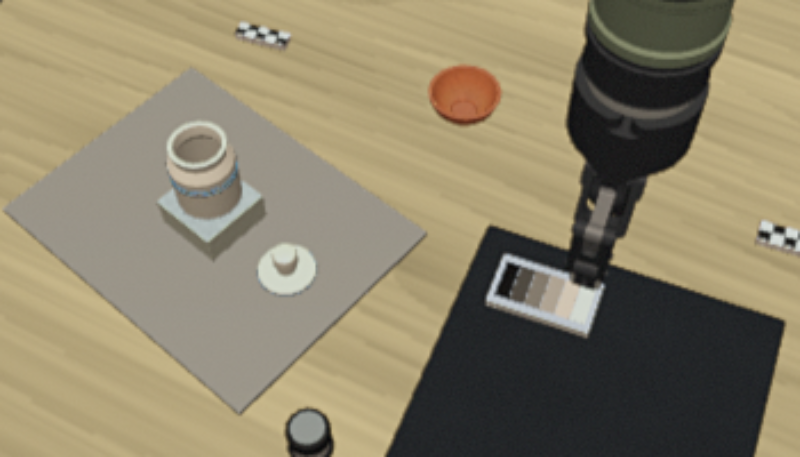

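The picture shows the jar on the block and the lid beside it, both upright. The gripper is over the target's white end (590,290). I'll probe down.

Request:
play_rows:
  deltas:
    - {"grip": 0.68,"tx": 0,"ty": 0,"tz": -3,"rx": 0,"ry": 0,"rz": 0}
    - {"grip": 0.68,"tx": 0,"ty": 0,"tz": -5.5,"rx": 0,"ry": 0,"rz": 0}
    - {"grip": 0.68,"tx": 0,"ty": 0,"tz": -6.8,"rx": 0,"ry": 0,"rz": 0}
    - {"grip": 0.68,"tx": 0,"ty": 0,"tz": -7.2,"rx": 0,"ry": 0,"rz": 0}
    - {"grip": 0.68,"tx": 0,"ty": 0,"tz": -7.2,"rx": 0,"ry": 0,"rz": 0}
    - {"grip": 0.68,"tx": 0,"ty": 0,"tz": -7.2,"rx": 0,"ry": 0,"rz": 0}

```text
time: 22.67
eef_pos: [0.5183, 0.1266, 0.0189]
tcp_rot: [-0.084, 1.568, 0.084]
ft_force: [-0.5, -0.1, -0.5]
width: 0.0582
```

Request:
play_rows:
  deltas:
    - {"grip": 0.68,"tx": 0,"ty": 0,"tz": -0.2,"rx": 0,"ry": 0,"rz": 0}
    - {"grip": 0.68,"tx": 0,"ty": 0,"tz": -0.4,"rx": 0,"ry": 0,"rz": 0}
    - {"grip": 0.68,"tx": 0,"ty": 0,"tz": -0.4,"rx": 0,"ry": 0,"rz": 0}

```text
time: 22.92
eef_pos: [0.518, 0.1271, 0.0148]
tcp_rot: [-0.085, 1.568, 0.085]
ft_force: [0.2, -0.6, -0.6]
width: 0.0581
```

Request:
play_rows:
  deltas:
    - {"grip": 0.68,"tx": 0,"ty": 0,"tz": -0.1,"rx": 0,"ry": 0,"rz": 0}
    - {"grip": 0.68,"tx": 0,"ty": 0,"tz": -0.2,"rx": 0,"ry": 0,"rz": 0}
    - {"grip": 0.68,"tx": 0,"ty": 0,"tz": -0.2,"rx": 0,"ry": 0,"rz": 0}

```text
time: 23.17
eef_pos: [0.5175, 0.1272, 0.0123]
tcp_rot: [-0.085, 1.569, 0.085]
ft_force: [-0.0, 0.4, 0.3]
width: 0.0583
```

```bash
python3 st.py; python3 - <<'E'
from h import *
d=snap("scene"); cv2.imwrite("pics/m11.png",cv2.resize(d["img"][230:310,350:450],(800,640))[:600,:,::-1])
E
```

```text
{'time': 23.1667, 'qpos': [0.1024, 0.5451, -0.4964, 0.5292, 0.0, 1.5651], 'eef_pos': [0.5175, 0.1272, 0.0123], 'ft_force': [-0.042, 0.3597, 0.2739], 'width': 0.0583} jaw 0.1082 down [ 0.  0. -1.]
```

View pics/m11.png

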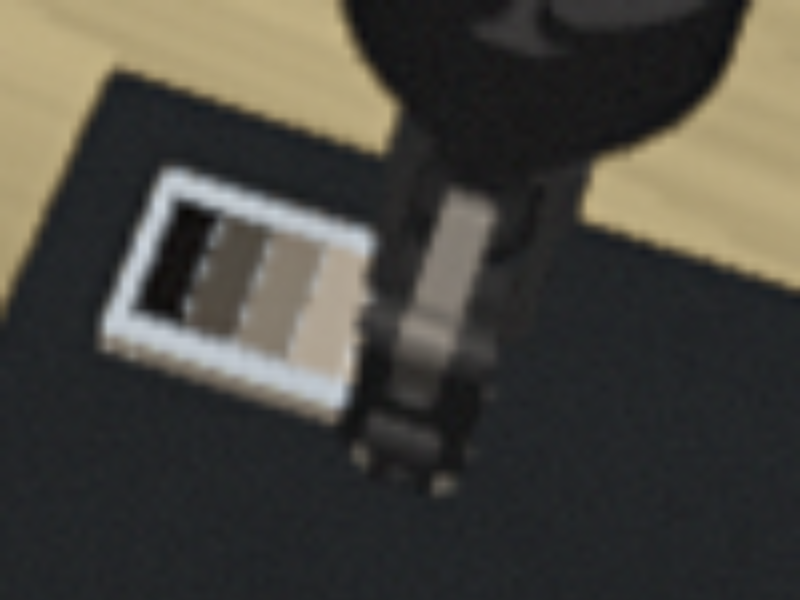

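The fingers straddle the target's end with no contact yet. I'll go a little lower and close.

Request:
play_rows:
  deltas:
    - {"grip": 0.68,"tx": 0,"ty": 0,"tz": -0.2,"rx": 0,"ry": 0,"rz": 0}
    - {"grip": 0.6,"tx": 0,"ty": 0,"tz": -0.2,"rx": 0,"ry": 0,"rz": 0}
    - {"grip": 0.58,"tx": 0,"ty": 0,"tz": -0.2,"rx": 0,"ry": 0,"rz": 0}
    - {"grip": 0.56,"tx": 0,"ty": 0,"tz": -0.2,"rx": 0,"ry": 0,"rz": 0}
    - {"grip": 0.54,"tx": 0,"ty": 0,"tz": -0.2,"rx": 0,"ry": 0,"rz": 0}
    - {"grip": 0.52,"tx": 0,"ty": 0,"tz": -0.2,"rx": 0,"ry": 0,"rz": 0}
    - {"grip": 0.45,"tx": 0,"ty": 0,"tz": -0.2,"rx": 0,"ry": 0,"rz": 0}
    - {"grip": 0.4,"tx": 0,"ty": 0,"tz": -0.2,"rx": 0,"ry": 0,"rz": 0}
  squeeze: 35

```text
time: 23.88
eef_pos: [0.5176, 0.1271, 0.0106]
tcp_rot: [-0.085, 1.569, 0.085]
ft_force: [-2.6, -0.7, 4.6]
width: 0.0434
```

```bash
python3 st.py
```

```text
{'time': 23.8833, 'qpos': [0.1023, 0.5478, -0.4974, 0.5254, -0.0, 1.5652], 'eef_pos': [0.5176, 0.1271, 0.0106], 'ft_force': [-2.6421, -0.6806, 4.6443], 'width': 0.0434} jaw 0.108 down [ 0.  0. -1.]
```

Request:
play_rows:
  deltas:
    - {"grip": 0.4,"tx": 0,"ty": 0,"tz": 0.5,"rx": 0,"ry": 0,"rz": 0}
    - {"grip": 0.4,"tx": 0,"ty": 0,"tz": 2,"rx": 0,"ry": 0,"rz": 0}
    - {"grip": 0.4,"tx": 0,"ty": 0,"tz": 5,"rx": 0,"ry": 0,"rz": 0}
    - {"grip": 0.4,"tx": 0,"ty": 0,"tz": 8,"rx": 0,"ry": 0,"rz": 0}
    - {"grip": 0.4,"tx": 0,"ty": 0,"tz": 11,"rx": 0,"ry": 0,"rz": 0}
    - {"grip": 0.4,"tx": 0,"ty": 0,"tz": 13.5,"rx": 0,"ry": 0,"rz": 0}
    - {"grip": 0.4,"tx": 0,"ty": 0,"tz": 14,"rx": 0,"ry": 0,"rz": 0}
    - {"grip": 0.4,"tx": 0,"ty": 0,"tz": 14,"rx": 0,"ry": 0,"rz": 0}
  squeeze: 40

```text
time: 24.55
eef_pos: [0.5191, 0.1273, 0.1524]
tcp_rot: [-0.085, 1.565, 0.085]
ft_force: [-0.3, -0.5, -1.1]
width: 0.0432
```

```bash
python3 st.py; python3 - <<'E'
from h import *
W=cloud(snap("scene")); s=sensors.get_state()["eef_pos"]
m=(np.hypot(W[...,0]-.5212,W[...,1]-.08)<.02); z=W[...,2][m]; print("mat under", np.percentile(z,[5,50,95]))
m=(abs(W[...,2]-s[2])<.03)&(np.hypot(W[...,0]-.5212,W[...,1]-.085)<.025); print("plate pts",m.sum(), np.median(W[m],axis=0) if m.any() else "")
E
```

```text
{'time': 24.55, 'qpos': [0.1024, 0.3617, -0.3569, 0.8478, 0.0, 1.5651], 'eef_pos': [0.5191, 0.1273, 0.1524], 'ft_force': [-0.2915, -0.4888, -1.0885], 'width': 0.0432} jaw 0.108 down [ 0.004  0.    -1.   ]
mat under [0.00575765 0.15596482 0.32615348]
plate pts 638 [0.5232638  0.08544511 0.15676966]
```

The plate is held. I'll carry it over and turn it a quarter.

Request:
play_rows:
  deltas:
    - {"grip": 0.4,"tx": 0,"ty": -1,"tz": 0,"rx": 0,"ry": 0,"rz": 0.05}
    - {"grip": 0.4,"tx": 0,"ty": -3,"tz": 0,"rx": 0,"ry": 0,"rz": 0.12}
    - {"grip": 0.4,"tx": 0,"ty": -5,"tz": 0,"rx": 0,"ry": 0,"rz": 0.19}
    - {"grip": 0.4,"tx": 0.1,"ty": -7,"tz": 0,"rx": 0,"ry": 0,"rz": 0.26}
    - {"grip": 0.4,"tx": 0.1,"ty": -9,"tz": 0,"rx": 0,"ry": 0,"rz": 0.33}
    - {"grip": 0.4,"tx": 0.2,"ty": -11,"tz": 0,"rx": 0,"ry": 0,"rz": 0.4}
    - {"grip": 0.4,"tx": 0.2,"ty": -13,"tz": 0,"rx": 0,"ry": 0,"rz": 0.47}
    - {"grip": 0.4,"tx": 0.3,"ty": -15,"tz": 0,"rx": 0,"ry": 0,"rz": 0.54}
    - {"grip": 0.4,"tx": 0.3,"ty": -17,"tz": 0,"rx": 0,"ry": 0,"rz": 0.6}
    - {"grip": 0.4,"tx": 0.3,"ty": -19,"tz": 0,"rx": 0,"ry": 0,"rz": 0.66}

```text
time: 25.43
eef_pos: [0.519, -0.0635, 0.148]
tcp_rot: [-0.601, 1.489, 0.605]
ft_force: [-0.5, -0.3, -0.7]
width: 0.0433
```

Request:
play_rows:
  deltas:
    - {"grip": 0.4,"tx": 0,"ty": -2,"tz": 0,"rx": 0,"ry": 0,"rz": 0.07}
    - {"grip": 0.4,"tx": 0.1,"ty": -4.5,"tz": 0,"rx": 0,"ry": 0,"rz": 0.15}
    - {"grip": 0.4,"tx": 0.1,"ty": -7,"tz": 0,"rx": 0,"ry": 0,"rz": 0.23}
    - {"grip": 0.4,"tx": 0.2,"ty": -9.5,"tz": 0,"rx": 0,"ry": 0,"rz": 0.31}
    - {"grip": 0.4,"tx": 0.3,"ty": -12,"tz": 0,"rx": 0,"ry": 0,"rz": 0.39}
    - {"grip": 0.4,"tx": 0.3,"ty": -14.5,"tz": 0,"rx": 0,"ry": 0,"rz": 0.47}
    - {"grip": 0.4,"tx": 0.4,"ty": -17,"tz": 0,"rx": 0,"ry": 0,"rz": 0.53}
    - {"grip": 0.4,"tx": 0.4,"ty": -18.18,"tz": 0,"rx": 0,"ry": 0,"rz": 0.5665}
    - {"grip": 0.4,"tx": 0.4,"ty": -18.18,"tz": 0,"rx": 0,"ry": 0,"rz": 0.5665}
    - {"grip": 0.4,"tx": 0.4,"ty": -18.18,"tz": 0,"rx": 0,"ry": 0,"rz": 0.5665}

```text
time: 26.27
eef_pos: [0.5232, -0.2444, 0.1481]
tcp_rot: [-1.029, 1.313, 1.035]
ft_force: [0.1, 0.1, -1.2]
width: 0.0433
```

```bash
python3 st.py; python3 - <<'E'
from chk import *
r=snap("scene")
cv2.imwrite("pics/m12.png",cv2.resize(r["img"][80:280,120:370],(750,600))[:,:,::-1])
E
```

```text
{'time': 26.2667, 'qpos': [-0.565, 0.4453, -0.2372, 0.8921, 0.0004, -0.3266], 'eef_pos': [0.5232, -0.2444, 0.1481], 'ft_force': [0.1083, 0.1483, -1.2129], 'width': 0.0433} jaw 1.3324 down [-0.003  0.002 -1.   ]
```

View pics/m12.png

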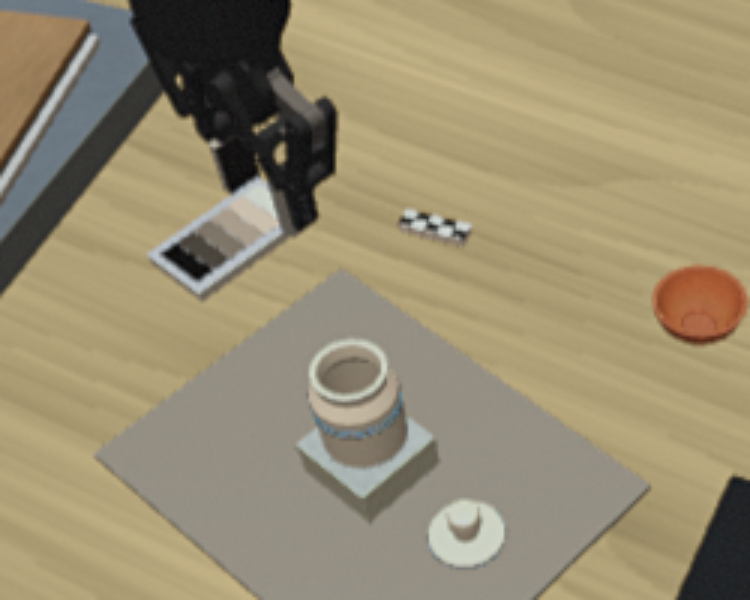

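The plate is held by its front end and lined up front to back. I'll descend.

Request:
play_rows:
  deltas:
    - {"grip": 0.4,"tx": 0,"ty": 0,"tz": -2,"rx": 0,"ry": 0,"rz": 0}
    - {"grip": 0.4,"tx": 0,"ty": 0,"tz": -5,"rx": 0,"ry": 0,"rz": 0}
    - {"grip": 0.4,"tx": 0,"ty": 0,"tz": -8,"rx": 0,"ry": 0,"rz": 0}
    - {"grip": 0.4,"tx": 0,"ty": 0,"tz": -10,"rx": 0,"ry": 0,"rz": 0}
    - {"grip": 0.4,"tx": 0,"ty": 0,"tz": -11.5,"rx": 0,"ry": 0,"rz": 0}
    - {"grip": 0.4,"tx": 0,"ty": 0,"tz": -12.8,"rx": 0,"ry": 0,"rz": 0}
    - {"grip": 0.4,"tx": 0,"ty": 0,"tz": -13.4,"rx": 0,"ry": 0,"rz": 0}
    - {"grip": 0.4,"tx": 0,"ty": 0,"tz": -13.4,"rx": 0,"ry": 0,"rz": 0}
    - {"grip": 0.4,"tx": 0,"ty": 0,"tz": -13.4,"rx": 0,"ry": 0,"rz": 0}

```text
time: 27.07
eef_pos: [0.5244, -0.2438, 0.0162]
tcp_rot: [-1.033, 1.312, 1.035]
ft_force: [0.3, 0.3, -0.5]
width: 0.0431
```

Request:
play_rows:
  deltas:
    - {"grip": 0.4,"tx": 0,"ty": 0,"tz": -0.2,"rx": 0,"ry": 0,"rz": 0}
    - {"grip": 0.4,"tx": 0,"ty": 0,"tz": -0.4,"rx": 0,"ry": 0,"rz": 0}
    - {"grip": 0.4,"tx": 0,"ty": 0,"tz": -0.6,"rx": 0,"ry": 0,"rz": 0}
    - {"grip": 0.4,"tx": 0,"ty": 0,"tz": -0.6,"rx": 0,"ry": 0,"rz": 0}

```text
time: 27.4
eef_pos: [0.5246, -0.2447, 0.0104]
tcp_rot: [-1.034, 1.312, 1.033]
ft_force: [0.0, -0.5, -0.7]
width: 0.043
```

```bash
python3 st.py
```

```text
{'time': 27.4, 'qpos': [-0.564, 0.6103, -0.3706, 0.5896, 0.0, -0.3276], 'eef_pos': [0.5246, -0.2447, 0.0104], 'ft_force': [0.0498, -0.4916, -0.7249], 'width': 0.043} jaw 1.3344 down [ 0. -0. -1.]
```

Request:
play_rows:
  deltas:
    - {"grip": 0.4,"tx": 0,"ty": 0,"tz": -0.1,"rx": 0,"ry": 0,"rz": 0}
    - {"grip": 0.4,"tx": 0,"ty": 0,"tz": -0.2,"rx": 0,"ry": 0,"rz": 0}
    - {"grip": 0.4,"tx": 0,"ty": 0,"tz": -0.25,"rx": 0,"ry": 0,"rz": 0}
    - {"grip": 0.4,"tx": 0,"ty": 0,"tz": -0.25,"rx": 0,"ry": 0,"rz": 0}

```text
time: 27.73
eef_pos: [0.5247, -0.2448, 0.0087]
tcp_rot: [-1.034, 1.312, 1.033]
ft_force: [-1.7, 0.6, 7.0]
width: 0.0431
```

```bash
python3 st.py
```

```text
{'time': 27.7333, 'qpos': [-0.564, 0.6128, -0.3716, 0.5858, -0.0001, -0.3277], 'eef_pos': [0.5247, -0.2448, 0.0087], 'ft_force': [-1.7224, 0.6045, 6.9996], 'width': 0.0431} jaw 1.3344 down [ 0. -0. -1.]
```

Request:
play_rows:
  deltas:
    - {"grip": 0.56,"tx": 0,"ty": 0,"tz": 0,"rx": 0,"ry": 0,"rz": 0}
    - {"grip": 0.62,"tx": 0,"ty": 0,"tz": 0,"rx": 0,"ry": 0,"rz": 0}
    - {"grip": 0.64,"tx": 0,"ty": 0,"tz": 0.1,"rx": 0,"ry": 0,"rz": 0}
    - {"grip": 0.64,"tx": 0,"ty": 0,"tz": 0.1,"rx": 0,"ry": 0,"rz": 0}
    - {"grip": 0.64,"tx": 0,"ty": 0,"tz": 1,"rx": 0,"ry": 0,"rz": 0}
    - {"grip": 0.64,"tx": 0,"ty": 0,"tz": 3,"rx": 0,"ry": 0,"rz": 0}
    - {"grip": 0.64,"tx": 0,"ty": 0,"tz": 6.5,"rx": 0,"ry": 0,"rz": 0}
    - {"grip": 0.64,"tx": 0,"ty": 0,"tz": 10.5,"rx": 0,"ry": 0,"rz": 0}
    - {"grip": 0.64,"tx": 0,"ty": 0,"tz": 14,"rx": 0,"ry": 0,"rz": 0}
    - {"grip": 0.64,"tx": 0,"ty": 0,"tz": 15.25,"rx": 0,"ry": 0,"rz": 0}

```text
time: 28.57
eef_pos: [0.527, -0.2461, 0.1666]
tcp_rot: [-1.039, 1.309, 1.027]
ft_force: [0.5, -0.9, 0.8]
width: 0.0544
```

Request:
play_rows:
  deltas:
    - {"grip": 0.5,"tx": -7.6,"ty": 27.9,"tz": 0,"rx": 0,"ry": 0,"rz": -0.605}
    - {"grip": 0.5,"tx": -7.6,"ty": 27.9,"tz": 0,"rx": 0,"ry": 0,"rz": -0.605}
    - {"grip": 0.5,"tx": -7.6,"ty": 27.9,"tz": 0,"rx": 0,"ry": 0,"rz": -0.605}
    - {"grip": 0.5,"tx": -7.6,"ty": 27.9,"tz": 0,"rx": 0,"ry": 0,"rz": -0.605}
    - {"grip": 0.5,"tx": -7.6,"ty": 27.9,"tz": 0,"rx": 0,"ry": 0,"rz": -0.605}
    - {"grip": 0.5,"tx": -7.6,"ty": 27.9,"tz": 0,"rx": 0,"ry": 0,"rz": -0.605}
    - {"grip": 0.5,"tx": -7.6,"ty": 27.9,"tz": 0,"rx": 0,"ry": 0,"rz": -0.605}
    - {"grip": 0.5,"tx": -7.6,"ty": 27.9,"tz": 0,"rx": 0,"ry": 0,"rz": -0.605}
    - {"grip": 0.5,"tx": -7.6,"ty": 27.9,"tz": 0,"rx": 0,"ry": 0,"rz": -0.605}
    - {"grip": 0.5,"tx": -7.6,"ty": 27.9,"tz": 0,"rx": 0,"ry": 0,"rz": -0.605}

```text
time: 29.4
eef_pos: [0.4491, 0.0342, 0.1609]
tcp_rot: [-0.572, 1.493, 0.57]
ft_force: [0.1, -0.1, -0.3]
width: 0.0425
```

Request:
play_rows:
  deltas:
    - {"grip": 0.4,"tx": -7.67,"ty": 27.81,"tz": -8,"rx": 0,"ry": 0,"rz": -0.6047}
    - {"grip": 0.4,"tx": -7.67,"ty": 27.81,"tz": -8,"rx": 0,"ry": 0,"rz": -0.6047}
    - {"grip": 0.4,"tx": -7.67,"ty": 27.81,"tz": -8,"rx": 0,"ry": 0,"rz": -0.6047}
    - {"grip": 0.4,"tx": -7.67,"ty": 27.81,"tz": -8,"rx": 0,"ry": 0,"rz": -0.6047}
    - {"grip": 0.4,"tx": -7.67,"ty": 27.81,"tz": -8,"rx": 0,"ry": 0,"rz": -0.6047}
    - {"grip": 0.4,"tx": -7.67,"ty": 27.81,"tz": -8,"rx": 0,"ry": 0,"rz": -0.6047}
    - {"grip": 0.4,"tx": -7.67,"ty": 27.81,"tz": -8,"rx": 0,"ry": 0,"rz": -0.6047}
    - {"grip": 0.4,"tx": -7.67,"ty": 27.81,"tz": -8,"rx": 0,"ry": 0,"rz": -0.6047}
    - {"grip": 0.4,"tx": -7.67,"ty": 27.81,"tz": -8,"rx": 0,"ry": 0,"rz": -0.6047}
    - {"grip": 0.4,"tx": -7.67,"ty": 27.81,"tz": -8,"rx": 0,"ry": 0,"rz": -0.6047}

```text
time: 30.23
eef_pos: [0.3723, 0.3127, 0.0796]
tcp_rot: [-0.1, 1.569, 0.098]
ft_force: [-1.5, -0.3, -0.2]
width: 0.0346
```

```bash
python3 st.py; cat > fin.py <<'E'
from chk import *
import sys
ims={}
for n in("top","scene"):
    d=snap(n); ims[n]=d["img"]; S=board(dict(np.load(n+"0.npz")),C); b=S[3]-np.pi/2; x=np.array([np.cos(b),np.sin(b)]);y=np.array([-x[1],x[0]])
    def rep(k,q): e=q[0]-S[0]; print(n,k,q[1],q[2],"ang",round((q[3]-b+np.pi/4)%(np.pi/2)-np.pi/4,4),"board",(e@x).round(4),(e@y).round(4))
    for k,seed,z,r,tol in(("riser",C,.034,.06,.004),("jar",C,.1,.04,.006),("lidtop",(.593,-.0895),.037,.03,.005)):
        rep(k,top_at(d,seed,z,r,tol))
    W=cloud(d)
    for k,seed,L in(("target",(-.0015,-.083),.055),("bar",(-.0715,0),.062)):
        p=S[0]+x*seed[0]+y*seed[1]; q=W[...,:2]-p; u,v=q@x,q@y
        box=(abs(u)<(.055 if k=="target" else .022))&(abs(v)<(.035 if k=="target" else .065))
        ref=dict(np.load(n+"0.npz"))["img"].astype(int); diff=abs(d["img"].astype(int)-ref).max(2)>12
        hi=(W[...,2]>.0095)&box|(diff&box&(W[...,2]>.0075))
        m=cv2.morphologyEx(hi.astype(np.uint8),cv2.MORPH_OPEN,np.ones((3,3)))
        try:
            m,c,s=blob(m,d,proj(d,[*p,.014])[0]); rep(k,rect(ray(d,c,.014)))
        except Exception as e: print(n,k,"none")
cv2.imwrite(f"pics/{sys.argv[1]}.png",np.hstack([cv2.resize(ims["scene"][140:300,140:340],(400,320)),cv2.resize(ims["top"][130:330,320:545],(360,320))])[:,:,::-1])
E
python3 fin.py m13; python3 - <<'E'
from h import *
d=snap("scene"); cv2.imwrite("pics/m13.png",np.hstack([cv2.imread("pics/m13.png"),np.zeros((320,40,3),np.uint8)])); a=cv2.imread("pics/m13.png")
b=cv2.copyMakeBorder(cv2.resize(d["img"][150:290,430:605],(350,280)),0,0,0,450,0)[:,:,::-1]; cv2.imwrite("pics/m13.png",np.vstack([a,b]))
E
```

```text
{'time': 30.2333, 'qpos': [0.547, 0.3766, -0.5605, 0.6345, -0.0006, 1.9917], 'eef_pos': [0.3723, 0.3127, 0.0796], 'ft_force': [-1.4593, -0.2913, -0.2284], 'width': 0.0346} jaw 0.126 down [-0.    -0.001 -1.   ]
top riser 60.0 60.0 ang -0.0106 board -0.0019 0.0007
top jar 42.7 42.1 ang -0.5476 board -0.0023 0.0008
top lidtop 17.5 16.9 ang 0.2284 board -0.0017 0.084
top target 81.2 46.7 ang 0.0008 board -0.0009 -0.0821
top bar none
scene riser 61.2 60.0 ang 0.0129 board -0.0008 0.0009
scene jar 43.4 42.8 ang 0.7108 board -0.0015 0.0012
scene lidtop 17.7 16.5 ang 0.0528 board -0.0009 0.0836
scene target 81.1 48.0 ang 0.0014 board 0.0005 -0.0812
scene bar none
```

View pics/m13.png

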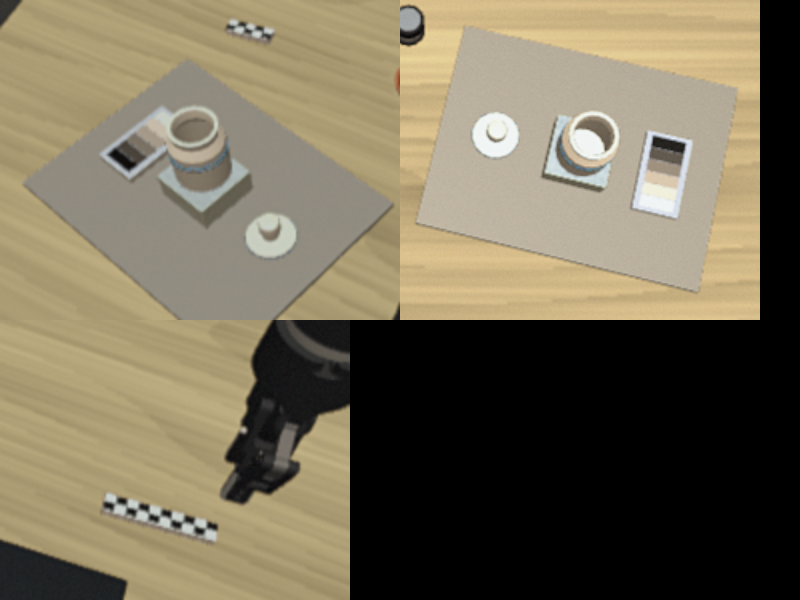

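The target sits flat to the right, 82 mm from the block's middle and square. The gripper is over the left end of the long bar. I'll probe down onto it.

Request:
play_rows:
  deltas:
    - {"grip": 0.4,"tx": 0,"ty": 0,"tz": -3,"rx": 0,"ry": 0,"rz": 0}
    - {"grip": 0.4,"tx": 0,"ty": 0,"tz": -5.5,"rx": 0,"ry": 0,"rz": 0}
    - {"grip": 0.4,"tx": 0,"ty": 0,"tz": -6.6,"rx": 0,"ry": 0,"rz": 0}
    - {"grip": 0.4,"tx": 0,"ty": 0,"tz": -6.8,"rx": 0,"ry": 0,"rz": 0}
    - {"grip": 0.4,"tx": 0,"ty": 0,"tz": -6.8,"rx": 0,"ry": 0,"rz": 0}
    - {"grip": 0.4,"tx": 0,"ty": 0,"tz": -6.8,"rx": 0,"ry": 0,"rz": 0}

```text
time: 30.88
eef_pos: [0.3731, 0.3119, 0.0131]
tcp_rot: [-0.096, 1.568, 0.097]
ft_force: [-0.2, 0.2, 0.2]
width: 0.0338
```

Request:
play_rows:
  deltas:
    - {"grip": 0.4,"tx": 0,"ty": 0,"tz": -0.2,"rx": 0,"ry": 0,"rz": 0}
    - {"grip": 0.4,"tx": 0,"ty": 0,"tz": -0.4,"rx": 0,"ry": 0,"rz": 0}
    - {"grip": 0.4,"tx": 0,"ty": 0,"tz": -0.4,"rx": 0,"ry": 0,"rz": 0}

```text
time: 31.13
eef_pos: [0.3723, 0.3126, 0.0087]
tcp_rot: [-0.097, 1.568, 0.098]
ft_force: [0.3, -0.4, 0.0]
width: 0.0339
```

Request:
play_rows:
  deltas:
    - {"grip": 0.4,"tx": 0,"ty": 0,"tz": -0.1,"rx": 0,"ry": 0,"rz": 0}
    - {"grip": 0.4,"tx": 0,"ty": 0,"tz": -0.3,"rx": 0,"ry": 0,"rz": 0}
    - {"grip": 0.4,"tx": 0,"ty": 0,"tz": -0.3,"rx": 0,"ry": 0,"rz": 0}

```text
time: 31.38
eef_pos: [0.3717, 0.3125, 0.0051]
tcp_rot: [-0.098, 1.569, 0.098]
ft_force: [0.1, -0.3, 0.2]
width: 0.0343
```

```bash
python3 st.py
```

```text
{'time': 31.3833, 'qpos': [0.5469, 0.4953, -0.6263, 0.4494, -0.0, 1.9927], 'eef_pos': [0.3717, 0.3125, 0.0051], 'ft_force': [0.0503, -0.2525, 0.1819], 'width': 0.0343} jaw 0.1251 down [-0. -0. -1.]
```

Still no contact, so I'll close here.

Request:
play_rows:
  deltas:
    - {"grip": 0.34,"tx": 0,"ty": 0,"tz": -0.1,"rx": 0,"ry": 0,"rz": 0}
    - {"grip": 0.31,"tx": 0,"ty": 0,"tz": -0.1,"rx": 0,"ry": 0,"rz": 0}
    - {"grip": 0.28,"tx": 0,"ty": 0,"tz": -0.1,"rx": 0,"ry": 0,"rz": 0}
    - {"grip": 0.25,"tx": 0,"ty": 0,"tz": -0.1,"rx": 0,"ry": 0,"rz": 0}
    - {"grip": 0.22,"tx": 0,"ty": 0,"tz": -0.1,"rx": 0,"ry": 0,"rz": 0}
    - {"grip": 0.15,"tx": 0,"ty": 0,"tz": -0.1,"rx": 0,"ry": 0,"rz": 0}
    - {"grip": 0.15,"tx": 0,"ty": 0,"tz": -0.1,"rx": 0,"ry": 0,"rz": 0}
    - {"grip": 0.15,"tx": 0,"ty": 0,"tz": -0.1,"rx": 0,"ry": 0,"rz": 0}
  squeeze: 35

```text
time: 32.05
eef_pos: [0.3718, 0.3124, 0.0044]
tcp_rot: [-0.098, 1.569, 0.098]
ft_force: [-1.0, -0.2, 3.1]
width: 0.0184
```

Request:
play_rows:
  deltas:
    - {"grip": 0.15,"tx": 0,"ty": 0,"tz": 0.5,"rx": 0,"ry": 0,"rz": 0}
    - {"grip": 0.15,"tx": 0,"ty": 0,"tz": 2,"rx": 0,"ry": 0,"rz": 0}
    - {"grip": 0.15,"tx": 0,"ty": 0,"tz": 5,"rx": 0,"ry": 0,"rz": 0}
    - {"grip": 0.15,"tx": 0,"ty": 0,"tz": 8,"rx": 0,"ry": 0,"rz": 0}
    - {"grip": 0.15,"tx": 0,"ty": 0,"tz": 11,"rx": 0,"ry": 0,"rz": 0}
    - {"grip": 0.15,"tx": 0,"ty": 0,"tz": 14,"rx": 0,"ry": 0,"rz": 0}
    - {"grip": 0.15,"tx": 0,"ty": 0,"tz": 14.6,"rx": 0,"ry": 0,"rz": 0}
    - {"grip": 0.15,"tx": 0,"ty": 0,"tz": 14.6,"rx": 0,"ry": 0,"rz": 0}

```text
time: 32.72
eef_pos: [0.3734, 0.3135, 0.1527]
tcp_rot: [-0.096, 1.564, 0.1]
ft_force: [-0.1, 0.2, -1.0]
width: 0.0185
```

```bash
python3 st.py; python3 - <<'E'
from h import *
for n in("scene","top"):
    W=cloud(snap(n)); p=np.array([.3770,.2752]); m=(abs(W[...,2]-.153)<.03)&(np.hypot(W[...,0]-p[0],W[...,1]-p[1]+.01)<.045)
    if m.sum()>50:
        q=W[m]; print(n,m.sum(),np.median(q,axis=0).round(4)); A=np.c_[q[:,1]-.27,np.ones(len(q))]; print("slope dz/dy",np.linalg.lstsq(A,q[:,2],rcond=None)[0])
E
```

```text
{'time': 32.7167, 'qpos': [0.5468, 0.2804, -0.4758, 0.8094, -0.0, 1.9927], 'eef_pos': [0.3734, 0.3135, 0.1527], 'ft_force': [-0.1001, 0.2322, -0.9632], 'width': 0.0185} jaw 0.1248 down [ 0.005  0.003 -1.   ]
scene 791 [0.384  0.2738 0.1552]
slope dz/dy [0.10695967 0.15596349]
top 1214 [0.3774 0.2714 0.1547]
slope dz/dy [0.09272053 0.15626867]
```

The bar is held and nearly level. I'll carry it to the front of the block.

Request:
play_rows:
  deltas:
    - {"grip": 0.15,"tx": 0.3,"ty": -1,"tz": 0,"rx": 0,"ry": 0,"rz": -0.02}
    - {"grip": 0.15,"tx": 1,"ty": -3,"tz": 0,"rx": 0,"ry": 0,"rz": -0.04}
    - {"grip": 0.15,"tx": 1.8,"ty": -5.5,"tz": 0,"rx": 0,"ry": 0,"rz": -0.06}
    - {"grip": 0.15,"tx": 2.6,"ty": -8,"tz": 0,"rx": 0,"ry": 0,"rz": -0.08}
    - {"grip": 0.15,"tx": 3.4,"ty": -10.5,"tz": 0,"rx": 0,"ry": 0,"rz": -0.1}
    - {"grip": 0.15,"tx": 4.2,"ty": -13,"tz": 0,"rx": 0,"ry": 0,"rz": -0.12}
    - {"grip": 0.15,"tx": 5,"ty": -15.5,"tz": 0,"rx": 0,"ry": 0,"rz": -0.14}
    - {"grip": 0.15,"tx": 5.8,"ty": -18,"tz": 0,"rx": 0,"ry": 0,"rz": -0.16}
    - {"grip": 0.15,"tx": 6.6,"ty": -20.5,"tz": 0,"rx": 0,"ry": 0,"rz": -0.18}
    - {"grip": 0.15,"tx": 7.5,"ty": -23,"tz": 0,"rx": 0,"ry": 0,"rz": -0.2}

```text
time: 33.65
eef_pos: [0.4454, 0.0804, 0.1486]
tcp_rot: [0.06, 1.574, -0.061]
ft_force: [0.4, -0.7, -0.1]
width: 0.0181
```

Request:
play_rows:
  deltas:
    - {"grip": 0.15,"tx": 0.8,"ty": -2.5,"tz": 0,"rx": 0,"ry": 0,"rz": -0.03}
    - {"grip": 0.15,"tx": 1.6,"ty": -5,"tz": 0,"rx": 0,"ry": 0,"rz": -0.06}
    - {"grip": 0.15,"tx": 2.5,"ty": -7.5,"tz": 0,"rx": 0,"ry": 0,"rz": -0.09}
    - {"grip": 0.15,"tx": 3.3,"ty": -10,"tz": 0,"rx": 0,"ry": 0,"rz": -0.12}
    - {"grip": 0.15,"tx": 4.2,"ty": -12.5,"tz": 0,"rx": 0,"ry": 0,"rz": -0.14}
    - {"grip": 0.15,"tx": 5,"ty": -15,"tz": 0,"rx": 0,"ry": 0,"rz": -0.15}
    - {"grip": 0.15,"tx": 5.8,"ty": -17.5,"tz": 0,"rx": 0,"ry": 0,"rz": -0.16}
    - {"grip": 0.15,"tx": 6.4,"ty": -19.2,"tz": 0,"rx": 0,"ry": 0,"rz": -0.1612}
    - {"grip": 0.15,"tx": 6.63,"ty": -19.94,"tz": 0,"rx": 0,"ry": 0,"rz": -0.1612}
    - {"grip": 0.15,"tx": 6.63,"ty": -19.94,"tz": 0,"rx": 0,"ry": 0,"rz": -0.1612}

```text
time: 34.48
eef_pos: [0.5124, -0.1185, 0.1487]
tcp_rot: [0.188, 1.565, -0.188]
ft_force: [-0.1, -0.5, -0.1]
width: 0.0183
```

Request:
play_rows:
  deltas:
    - {"grip": 0.15,"tx": 0,"ty": 0,"tz": 0,"rx": 0,"ry": 0,"rz": 0}
    - {"grip": 0.15,"tx": 0,"ty": 0,"tz": -2,"rx": 0,"ry": 0,"rz": 0}
    - {"grip": 0.15,"tx": 0,"ty": 0,"tz": -4.5,"rx": 0,"ry": 0,"rz": 0}
    - {"grip": 0.15,"tx": 0,"ty": 0,"tz": -7,"rx": 0,"ry": 0,"rz": 0}
    - {"grip": 0.15,"tx": 0,"ty": 0,"tz": -9,"rx": 0,"ry": 0,"rz": 0}
    - {"grip": 0.15,"tx": 0,"ty": 0,"tz": -10,"rx": 0,"ry": 0,"rz": 0}
    - {"grip": 0.15,"tx": 0,"ty": 0,"tz": -10,"rx": 0,"ry": 0,"rz": 0}
    - {"grip": 0.15,"tx": 0,"ty": 0,"tz": -10,"rx": 0,"ry": 0,"rz": 0}

```text
time: 35.15
eef_pos: [0.5126, -0.1161, 0.0503]
tcp_rot: [0.185, 1.564, -0.184]
ft_force: [-0.4, 0.5, -0.1]
width: 0.0182
```

```bash
python3 st.py; python3 - <<'E'
from h import *
d=snap("scene"); cv2.imwrite("pics/m14.png",cv2.resize(d["img"][120:280,150:350],(750,600))[:,:,::-1])
E
```

```text
{'time': 35.15, 'qpos': [-0.3632, 0.4783, -0.4856, 0.6082, 0.0001, 1.4429], 'eef_pos': [0.5126, -0.1161, 0.0503], 'ft_force': [-0.4214, 0.4864, -0.1247], 'width': 0.0182} jaw -0.2354 down [-0.001  0.001 -1.   ]
```

View pics/m14.png

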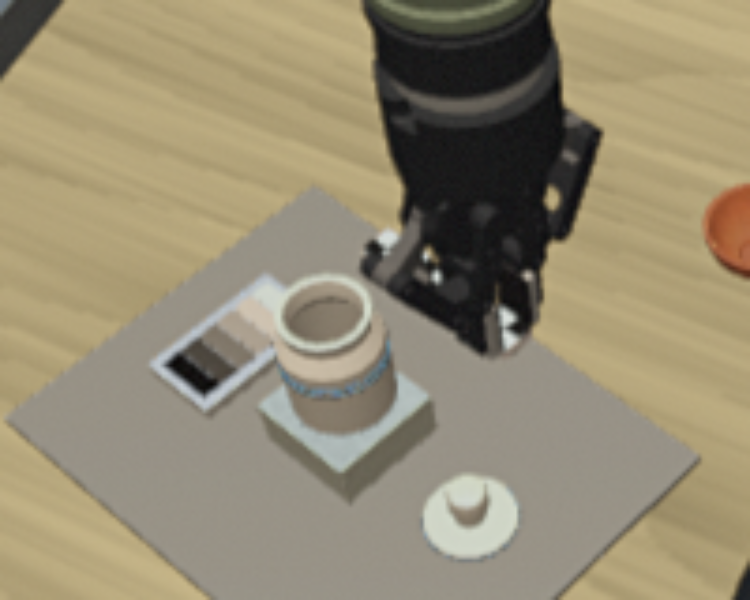

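The bar is in front of the block and the gripper has room beside the jar. I'll lower it in small steps.

Request:
play_rows:
  deltas:
    - {"grip": 0.15,"tx": 0,"ty": 0,"tz": -1,"rx": 0,"ry": 0,"rz": 0}
    - {"grip": 0.15,"tx": 0,"ty": 0,"tz": -2,"rx": 0,"ry": 0,"rz": 0}
    - {"grip": 0.15,"tx": 0,"ty": 0,"tz": -2.7,"rx": 0,"ry": 0,"rz": 0}
    - {"grip": 0.15,"tx": 0,"ty": 0,"tz": -3,"rx": 0,"ry": 0,"rz": 0}
    - {"grip": 0.15,"tx": 0,"ty": 0,"tz": -3,"rx": 0,"ry": 0,"rz": 0}

```text
time: 35.62
eef_pos: [0.5123, -0.1167, 0.0192]
tcp_rot: [0.186, 1.565, -0.185]
ft_force: [0.5, 0.5, -0.1]
width: 0.0185
```

Request:
play_rows:
  deltas:
    - {"grip": 0.15,"tx": 0,"ty": 0,"tz": -0.2,"rx": 0,"ry": 0,"rz": 0}
    - {"grip": 0.15,"tx": 0,"ty": 0,"tz": -0.4,"rx": 0,"ry": 0,"rz": 0}
    - {"grip": 0.15,"tx": 0,"ty": 0,"tz": -0.6,"rx": 0,"ry": 0,"rz": 0}
    - {"grip": 0.15,"tx": 0,"ty": 0,"tz": -0.6,"rx": 0,"ry": 0,"rz": 0}

```text
time: 35.95
eef_pos: [0.513, -0.117, 0.0141]
tcp_rot: [0.186, 1.563, -0.186]
ft_force: [0.3, 0.6, -1.0]
width: 0.0182
```

Request:
play_rows:
  deltas:
    - {"grip": 0.15,"tx": 0,"ty": 0,"tz": -0.2,"rx": 0,"ry": 0,"rz": 0}
    - {"grip": 0.15,"tx": 0,"ty": 0,"tz": -0.35,"rx": 0,"ry": 0,"rz": 0}
    - {"grip": 0.15,"tx": 0,"ty": 0,"tz": -0.45,"rx": 0,"ry": 0,"rz": 0}
    - {"grip": 0.15,"tx": 0,"ty": 0,"tz": -0.45,"rx": 0,"ry": 0,"rz": 0}

```text
time: 36.28
eef_pos: [0.5132, -0.117, 0.0104]
tcp_rot: [0.185, 1.562, -0.186]
ft_force: [-1.5, -0.0, 5.8]
width: 0.0183
```

```bash
python3 st.py
```

```text
{'time': 36.2833, 'qpos': [-0.3644, 0.5393, -0.5154, 0.5157, -0.0001, 1.4428], 'eef_pos': [0.5132, -0.117, 0.0104], 'ft_force': [-1.5312, -0.0155, 5.7942], 'width': 0.0183} jaw -0.2364 down [ 0. -0. -1.]
```

Request:
play_rows:
  deltas:
    - {"grip": 0.27,"tx": 0,"ty": 0,"tz": 0,"rx": 0,"ry": 0,"rz": 0}
    - {"grip": 0.33,"tx": 0,"ty": 0,"tz": 0,"rx": 0,"ry": 0,"rz": 0}
    - {"grip": 0.37,"tx": 0,"ty": 0,"tz": 0.1,"rx": 0,"ry": 0,"rz": 0}
    - {"grip": 0.37,"tx": 0,"ty": 0,"tz": 0.1,"rx": 0,"ry": 0,"rz": 0}
    - {"grip": 0.37,"tx": 0,"ty": 0,"tz": 1,"rx": 0,"ry": 0,"rz": 0}
    - {"grip": 0.37,"tx": 0,"ty": 0,"tz": 3,"rx": 0,"ry": 0,"rz": 0}
    - {"grip": 0.37,"tx": 0,"ty": 0,"tz": 6,"rx": 0,"ry": 0,"rz": 0}
    - {"grip": 0.37,"tx": 0,"ty": 0,"tz": 10,"rx": 0,"ry": 0,"rz": 0}
    - {"grip": 0.37,"tx": 0,"ty": 0,"tz": 14,"rx": 0,"ry": 0,"rz": 0}
    - {"grip": 0.37,"tx": 0,"ty": 0,"tz": 15,"rx": 0,"ry": 0,"rz": 0}

```text
time: 37.12
eef_pos: [0.5163, -0.1181, 0.1664]
tcp_rot: [0.184, 1.554, -0.187]
ft_force: [0.6, -0.3, 0.3]
width: 0.0319
```

Request:
play_rows:
  deltas:
    - {"grip": 0.37,"tx": -12,"ty": 33,"tz": 3,"rx": 0,"ry": 0,"rz": 0}
    - {"grip": 0.37,"tx": -12,"ty": 33,"tz": 3,"rx": 0,"ry": 0,"rz": 0}
    - {"grip": 0.37,"tx": -12,"ty": 33,"tz": 3,"rx": 0,"ry": 0,"rz": 0}
    - {"grip": 0.37,"tx": -12,"ty": 33,"tz": 3,"rx": 0,"ry": 0,"rz": 0}
    - {"grip": 0.37,"tx": -12,"ty": 33,"tz": 3,"rx": 0,"ry": 0,"rz": 0}
    - {"grip": 0.37,"tx": -12,"ty": 33,"tz": 3,"rx": 0,"ry": 0,"rz": 0}
    - {"grip": 0.37,"tx": -12,"ty": 33,"tz": 3,"rx": 0,"ry": 0,"rz": 0}
    - {"grip": 0.37,"tx": -12,"ty": 33,"tz": 3,"rx": 0,"ry": 0,"rz": 0}
    - {"grip": 0.37,"tx": -12,"ty": 33,"tz": 3,"rx": 0,"ry": 0,"rz": 0}
    - {"grip": 0.37,"tx": -12,"ty": 33,"tz": 3,"rx": 0,"ry": 0,"rz": 0}

```text
time: 37.95
eef_pos: [0.3917, 0.2163, 0.1906]
tcp_rot: [0.182, 1.563, -0.18]
ft_force: [0.2, -1.1, -0.1]
width: 0.0316
```

```bash
python3 st.py; python3 fin.py m15
```

```text
{'time': 37.95, 'qpos': [0.3384, 0.1718, -0.5109, 0.887, 0.0013, 2.1396], 'eef_pos': [0.3917, 0.2163, 0.1906], 'ft_force': [0.1525, -1.0727, -0.1456], 'width': 0.0316} jaw -0.2304 down [ 0.001  0.002 -1.   ]
top riser 60.3 60.0 ang -0.0202 board -0.0023 0.0007
top jar 42.5 42.4 ang 0.2036 board -0.0019 0.0012
top lidtop 17.5 16.9 ang 0.2284 board -0.0017 0.084
top target 81.6 46.6 ang 0.0182 board -0.0008 -0.0824
top bar 100.3 21.4 ang 0.0035 board -0.0723 0.0
scene riser 61.1 59.7 ang 0.0027 board -0.0012 0.0011
scene jar 43.4 43.2 ang 0.7108 board -0.0017 0.0013
scene lidtop 18.8 16.7 ang -0.1199 board -0.0012 0.0845
scene target 81.1 48.4 ang 0.0014 board 0.0004 -0.081
scene bar 101.0 21.9 ang 0.0016 board -0.0711 0.0007
```

Numbers in both views agree: everything is in place and the arm is clear. I'll hand in.

```bash
python3 -c "
from rig import job_done
print(job_done())"
```

```text
the job is handed in; nothing more can be done
None
```

The layout is finished and handed in at about 38 s. I placed the riser on the cross, then the jar on it, the lid left, the target right and the long bar in front. I lowered each piece in small steps until it touched; the press on contact was 4–7 N, except the riser, which reached about 19 N.

**Final measurements from both cameras, in the board's frame:**

| Piece | Where it ended up | Gap to the block |
|---|---|---|
| Riser | about 1.7 mm forward and 0.9 mm left of the cross | – |
| Jar | within 1 mm of the riser's middle, rim at its full height | – |
| Lid | 83 mm left of the block's middle, knob up and level with it | about 30 mm |
| Target | about 82.6 mm right, square, within 1.5 mm of level with the block's middle | about 30 mm |
| Long bar | 70 mm in front, within 1 mm of centred, parallel to within 0.004 rad | about 30 mm |

**Disagreements and gaps in the checks:**
- **Cameras:** the two views differ by a steady 3–4 mm. I used the average, or positions relative to the board.
- **Riser angle:** single readings scatter between -0.02 and +0.013 rad, around square.
- **Target angle:** one top-view reading gave 0.018 rad, while the other three gave about 0.001.
- **Last picture:** the 16-picture limit was reached, so I could not view the final scene and relied on the numbers.
- **Other objects:** I did not measure the short scale bar, the bowl or the loupe again at the end. No move came near them.

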